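Unlock the waffle stall's cash box and hold the bolt back

TASK

Take the key with the rectangular grip out of its wooden block and push it fully home into the lock on top of the cash box; its pins are sticky, so wiggle the key a little when it jams. Then turn it a quarter turn clockwise, seen from above, against the spring and finish while still gripping the key and holding it turned and fully in, so that the bolt stays drawn back. Leave the other key, the jam jar and the canister where they are.

Things in the scene. Friction and masses are not known exactly. Their poses are not given: they have to be found in the camera images.
- key_grip (a point): Centre of the right key's grip: an upright black plastic slab 10 mm thick (x), 34 mm wide (y), 44 mm high, from 24 mm below to 20 mm above this point. z points up along the key. Under the grip is a steel flange, 28 mm across, 4 mm thick, its underside 28 mm below this point. The key stands blade down in holder_a. 45 g; the same after a half turn about z.
- key_tip (a point): Lowest edge of the same key, on its axis, 66 mm below key_grip, same axes. Below the flange is a round shank 7 mm thick; at its end the steel bit, 7 mm thick (x), 16 mm wide (y), 13.5 mm high, the lowest 3.5 mm tapering across x to a V edge.
- holder_a: Fixed wooden block, 60 x 60 x 45 mm, origin at the centre of its underside. The right key stands loosely in its slot (10.5 x 20 mm, straight down), the flange resting on top.
- lock_mouth (a point): Centre of the keyhole in the top face of a square steel plate (36 x 36 mm), 102 mm above the table. z up, x across the narrow way of the keyhole, y along it. Hole 10.5 mm (x) by 20 mm (y), straight down, 21 mm deep, mouth chamfered 1.5 mm. The key goes in with its x along this x, either way round; fully home its flange lies on the plate, key_tip 38 mm below this point.
- cashbox: Grey steel cash box, fixed, 180 (x) x 240 (y) x 90 mm high, origin at the centre of its underside, front to -x. The keyhole is 30 mm in front of the lid's centre; its plate stands 12 mm above the lid inside a dark collar 58 mm across that is 3 mm lower.
- pin_a: One of two sticky pins in the keyhole (origin 7 mm below the mouth, 4 mm to +y; comes in from the +x side). Its round tip overlaps a centred key by 2 mm. No spring: it sticks with 9 N and stays where pushed. Pressed straight down the key can jam on it; moving the key about 1.5 mm to and fro along x, or twisting 0.15 rad to and fro, while pressing lightly works it aside.
- pin_b: The other sticky pin, alike: origin 15 mm below the mouth, 4 mm to -y; comes in from the -x side.
- lock (a joint): Turn of the lock in the chamber below the keyhole: 0 at rest, growing as the key turns clockwise seen from above, stop at 1.65 rad. A spring (0.12 N m per rad) turns it back when let go. The bit sits in its 8.5 mm slot with 0.1 to 0.2 rad of play. The key can turn only when fully home.
- bolt (a joint): Steel bolt on the lid beside the collar, on its +y side: 0 locked, in m; the turning lock draws it back towards the collar, 12 mm per rad.
- other_key_grip (a point): Bystander: centre of the round black disc grip (42 mm across, 10 mm thick) of another key with a wider bit (26 mm), which does not fit; it stands upright in a wooden block of the same size as the right key's, and the two blocks may have changed places.
- jam_jar: Bystander: glass jam jar with a lid, 68 mm across, 95 mm high; origin at the centre of its underside.
- canister: Bystander: slim metal canister, 52 mm across, 170 mm high; origin at the centre of its underside.
Things that resemble listed ones, but are neither listed nor needed, are in the scene too. What is shaped like the part that bears key_grip but blue or purple is not meant.

How it is judged:
By the outcome, as a careful person would: the job done as asked, in the order asked, and still so for the second after the job is handed in, while the arm keeps its last pose, push and grip.
It also fails if it takes over 48 s, if anything falls off the work surface, if the arm or the gripper's body presses on something with over 40 N, if the wrist force passes 120 N, or if a joint passes its speed limit or range.

ROBOT

A 7-joint arm with a two-finger parallel gripper is mounted at the origin on the work surface. World frame = base frame: x ahead of the robot, y to its left, z up, the work surface at z = 0. Lengths are in m, angles in rad, forces in N, time in s.
With the tool pointing down it reaches from about 0.4 to 0.925 m from the base axis. Payload 5.6 kg.
Tool frame: the origin (TCP) lies midway between the tips of the shut fingers; the grasp point (between the pads) lies 19 mm behind it; z points along the fingers, y is the direction in which the jaws open and shut (so a half turn about z gives the same grasp; the last joint's range is limited). The gripper opens to 85 mm and grips with 20 to 120 N. Pads are 22 mm wide; open, the fingers measure 114 mm over their backs; the gripper's body (76 mm by 85 mm) begins 54 mm behind the grasp point. The pads swing forward as they close: fully open they stand 13 mm farther back than shut.
Start: joints at [-1.167, 0.468, -0.012, 1.603, 0.006, 1.071, -0.056], TCP at [0.281, 0.586, 0.231] pointing down, gripper open.
Joint ranges: [-2.53, 2.53], [-0.31, 2.02], [-1.57, 1.55], [0.28, 2.44], [-1.29, 4.43], [0.15, 1.84], [-2.92, 2.92]. Speed limits (rad/s): [2.57, 2.57, 3.14, 3.14, 3.14, 3.14, 3.14].

INTERFACE

Orientations are given as a unit quaternion [x, y, z, w].
In Python, from station import read_state, eyes, close_job gives the robot as it stands.
- The arm moves only by the tool drive_tool, never from a script. Its argument "motion" is a list of rows, each an object of numbers: "gripper": the finger opening in m, from 0 to 0.0854; "x", "y", "z": the shift along the world's x, y, z in m; "wx", "wy", "wz": the turn, a rotation vector about the world's x, y, z in rad. In form: [{"gripper": .., "x": .., "y": .., "z": .., "wx": .., "wy": .., "wz": ..}, ...]. A call has 1 to 20 rows; each row shifts and turns the commanded pose from where the row before left it; what a row does not reach is not made up. A row lasts 1/10 s, in which the tool goes at most 50 mm and 8.59 degrees, less where a joint would pass 70% of its speed; a pose out of reach is approached as far as the arm can. A call is refused whole if a number of a shift passes 0.05 or a number of a turn 0.15, either way. A call with a gripper value outside its range is refused whole. The fingers move at their own pace and stop on an object; the grip force is fixed at half the most. Time passes only in rows, so rows that do not move let the fingers close. It gives the time, the measured TCP pose, the force and the opening at its end, in the units of the state.
- read_state(): the state, without advancing time (a new reading comes with each control period).
- eyes.capture(name): name is "side" or "top" or "wrist"; returns (picture, depth): 400x640x3 uint8, blue, green, red; 400x640 float32, m along the optical axis (not along the pixel's ray), 0 where there is no reading.
- eyes.get_calibration(name): a dict with "fx", "fy", "cx", "cy" (pixels), "distortion" ([k1, k2, p1, p2, k3] as OpenCV has them; the pictures are not rectified), "extrinsics" (4x4, takes a point from camera to world coordinates); the wrist camera has in their place "mount" (4x4, takes a point from camera to tool coordinates, whose origin is the TCP and whose axes are the flange's). Camera axes: x right, y down, z forward; pixel columns grow to the right and rows downward; lengths in m; the calibration is good to about 2 mm. A picture is of the moment at which its call begins: read the wrist's pose just before it. get_calibration takes no time and is no camera call.
- close_job(): hands the job in, once; it reports no verdict.
The state is a dict: "clock": time; "joints": joint angles; "dq": joint speeds; "joint_torque": joint torques, N m; "tool_pos": TCP position; "tcp_rot": TCP orientation; "contact_force": force on the tool from outside, world axes, zero at the start; "torque": the same for the moment, N m; "opening": opening from 0.0 (shut) to 1.0 (fully open).
Only numpy, scipy, OpenCV 4.12 (cv2) and the standard library are available. Lean on these libraries where they do the work, as an engineer would, in place of code of your own. Each camera call takes 0.05 s, during which the arm holds its last target.

## Working session

There is one attempt and no reset: what is moved stays moved. The work goes in short steps, Python scripts to look and compute and a tool call to move; the robot and the scene stay as the last step left them, time stands still between calls to the robot, and variables do not carry over. Pictures are saved under pics/ and viewed, and the job is handed in when it is done.

Besides the shell and the picture viewer there is one more tool, called as a command line: name --argument value ..., lists and objects as JSON in quotes. drive_tool: Moves the arm, as the interface text tells. Its arguments: {"type":"object","properties":{"motion":{"type":"array"}},"required":["motion"]}

```bash
mkdir -p pics; ls
python3 - <<'E'
from station import read_state, eyes
import cv2, numpy as np
print(read_state())
for n in ("side","top","wrist"):
    s=read_state()
    p,d=eyes.capture(n); cv2.imwrite(f"pics/{n}0.png",p); np.savez(f"pics/{n}0.npz",p=p,d=d,pos=s["tool_pos"],rot=s["tcp_rot"])
    print(n,eyes.get_calibration(n),(d>0).mean())
E
```

```text
pics
{'clock': 0.0, 'joints': array([-1.16696959,  0.46842074, -0.01160027,  1.60363557,  0.00600436,
        1.07140321, -0.05630104]), 'dq': array([ 0.00019127, -0.00096226,  0.00075757, -0.00040557, -0.00099738,
        0.00136267, -0.00162329]), 'joint_torque': array([-2.69355078e-04, -5.32379758e+01,  2.10693001e-02, -2.51306623e+01,
        1.12944984e-02,  7.70411367e-03, -5.83589369e-06]), 'tool_pos': array([0.28068821, 0.58564145, 0.23030512]), 'tcp_rot': array([ 2.21591100e-01,  9.75139244e-01, -9.05732001e-04, -1.38305273e-04]), 'contact_force': array([ 0.13630021, -0.29550826, -0.34672361]), 'torque': array([ 0.03942906, -0.00434879,  0.01846339]), 'opening': 1.0044122087462337}
side {'fx': 417.2345269543264, 'fy': 417.2345269543264, 'cx': 321.9915171527689, 'cy': 199.46088357851926, 'distortion': array([0.03549194, 0.        , 0.        , 0.        , 0.        ]), 'extrinsics': array([[ 0.83934197, -0.30178575,  0.45213983,  0.15184698],
       [-0.54343866, -0.48632405,  0.68422463, -0.47668401],
       [ 0.01339723, -0.82000871, -0.57219422,  0.56522584],
       [ 0.  
[... 380 characters left out ...]
358],
       [-0.02302092, -0.11714107, -0.99284843,  1.1392874 ],
       [ 0.        ,  0.        ,  0.        ,  1.        ]])} 0.99603125
wrist {'fx': 286.841634302609, 'fy': 286.841634302609, 'cx': 324.10880007382843, 'cy': 202.73622463163525, 'distortion': array([-0.01400719,  0.        ,  0.        ,  0.        ,  0.        ]), 'mount': array([[-4.53917029e-04, -9.53995434e-01, -2.99820790e-01,
         7.57881975e-02],
       [ 9.99999859e-01, -5.15680689e-04,  1.26875983e-04,
         7.27213997e-04],
       [-2.75650901e-04, -2.99820690e-01,  9.53995533e-01,
        -1.42633937e-01],
       [ 0.00000000e+00,  0.00000000e+00,  0.00000000e+00,
         1.00000000e+00]])} 0.99586328125
```

View pics/side0.png

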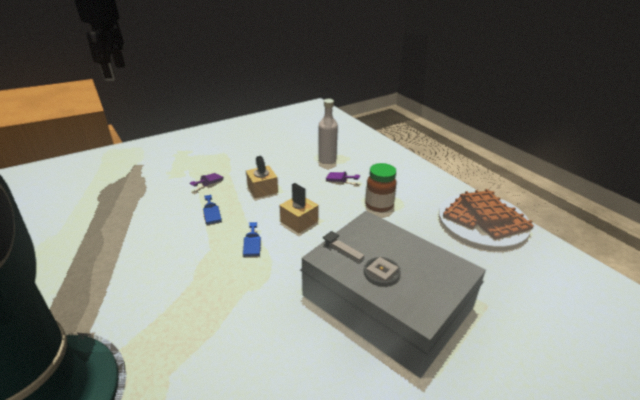

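View pics/top0.png

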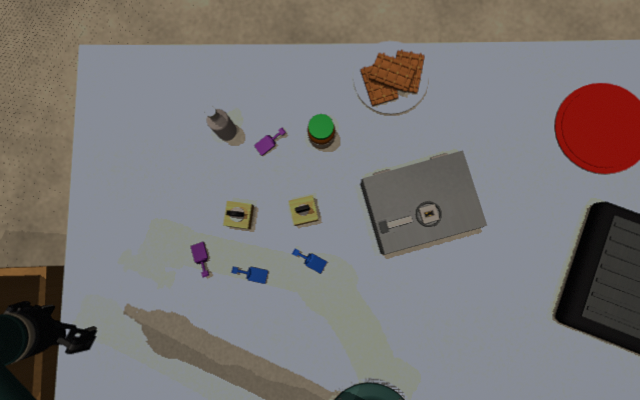

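View pics/wrist0.png

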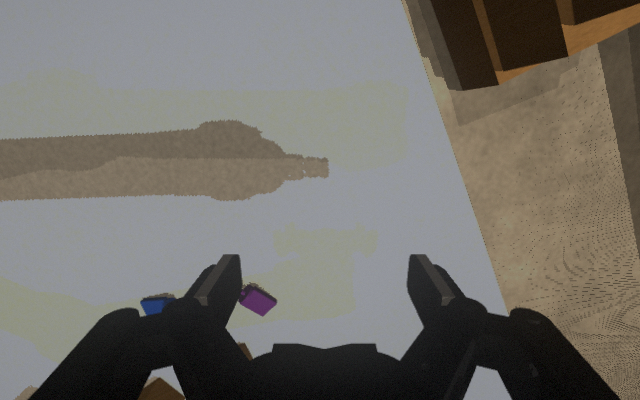

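```bash
cat > h.py <<'E'
import numpy as np, cv2
from station import read_state, eyes
from scipy.spatial.transform import Rotation as R
def ext(n,s=None):
    c=eyes.get_calibration(n)
    if n!="wrist": return c["extrinsics"]
    T=np.eye(4);T[:3,:3]=R.from_quat(s["tcp_rot"]).as_matrix();T[:3,3]=s["tool_pos"]
    return T@c["mount"]
def KD(n):
    c=eyes.get_calibration(n); return np.array([[c["fx"],0,c["cx"]],[0,c["fy"],c["cy"]],[0,0,1.]]),c["distortion"]
def cloud(n,d,E):
    K,D=KD(n); v,u=np.mgrid[0:400,0:640]
    q=cv2.undistortPoints(np.stack([u,v],-1).reshape(-1,1,2).astype(np.float64),K,D).reshape(400,640,2)
    P=np.dstack([q[...,0]*d,q[...,1]*d,d]); W=P@E[:3,:3].T+E[:3,3]; W[d<=0]=np.nan; return W
def onplane(n,uv,z,E):
    K,D=KD(n); q=cv2.undistortPoints(np.array(uv,float).reshape(-1,1,2),K,D).reshape(-1,2)
    r=np.c_[q,np.ones(len(q))]@E[:3,:3].T; o=E[:3,3]; return o+r*((z-o[2])/r[:,2])[:,None]
def project(n,X,E):
    K,D=KD(n); Ei=np.linalg.inv(E); return cv2.projectPoints(np.array(X,float).reshape(-1,3),cv2.Rodrigues(Ei[:3,:3])[0],Ei[:3,3],K,D)[0].reshape(-1,2)
def shot(n,name):
    s=read_state(); p,d=eyes.capture(n); cv2.imwrite(f"pics/{name}.png",p); np.savez(f"pics/{name}.npz",p=p,d=d,pos=s["tool_pos"],rot=s["tcp_rot"]); return p,d,ext(n,s)
def load(n,name):
    z=np.load(f"pics/{name}.npz"); return z["p"],z["d"],ext(n,dict(tool_pos=z["pos"],tcp_rot=z["rot"]))
E
python3 - <<'E'
from h import *
p,d,E=load("top","top0"); W=cloud("top",d,E)
for nm,(u0,v0,u1,v1) in dict(A=(280,185,330,235),B=(215,190,265,240),lock=(355,145,490,260),jar=(300,105,345,155),can=(200,100,245,145)).items():
    w=W[v0:v1,u0:u1]; z=w[...,2]
    print(nm,"zmax",np.nanmax(z))
    for lo,hi in ((.035,.055),(.06,.12),(.085,.094),(.096,.12),(.12,.3)):
        m=(z>lo)&(z<hi)
        if m.sum()>8: 
            pts=w[m][:,:2].astype(np.float32); print(lo,hi,m.sum(),pts.mean(0),cv2.minAreaRect(pts))
a=cv2.resize(p[180:250,205:345],None,fx=5,fy=5,interpolation=2); b=cv2.resize(p[140:265,355:495],None,fx=5,fy=5,interpolation=2)
cv2.imwrite("pics/z1.png",a[:, :700]); cv2.imwrite("pics/z2.png",cv2.resize(b,None,fx=.8,fy=.8))
p,d,E=load("side","side0"); cv2.imwrite("pics/z3.png",cv2.resize(p[140:290,180:400],None,fx=3.5,fy=3.5,interpolation=2))
E
```

```text
A zmax 0.09686153671337872
0.035 0.055 549 [0.5118099  0.15491019] ((0.512662410736084, 0.15536713600158691), (0.060319963842630386, 0.0600886195898056), 13.283827781677246)
0.06 0.12 83 [0.5113778 0.1547009] ((0.5122260451316833, 0.15515898168087006), (0.009737348183989525, 0.03353402391076088), 15.455107688903809)
0.085 0.094 49 [0.5119752  0.15511547] ((0.5122499465942383, 0.15524403750896454), (0.00964605063199997, 0.03338276594877243), 15.455107688903809)
B zmax 0.09461885296834782
0.035 0.055 554 [0.5005806  0.31402287] ((0.5012889504432678, 0.31533315777778625), (0.060663554817438126, 0.059923719614744186), 82.16044616699219)
0.06 0.12 83 [0.50037646 0.31220222] ((0.5008305311203003, 0.31408289074897766), (0.038625895977020264, 0.009815380908548832), 86.30891418457031)
0.085 0.094 44 [0.5009084  0.31499517] ((0.5004465579986572, 0.31515538692474365), (0.028403326869010925, 0.009451639838516712), 88.90475463867188)
lock zmax 0.11278792702807539
0.035 0.055 25 [ 0.50128514 -0.00611635] ((0.4956359565258026, -0.00777287594974041), (0.17703388631343842, 0.0009365445002913475), 15.
[... 1131 characters left out ...]
292  0.34250587] ((0.7043682932853699, 0.343555748462677), (0.0187015850096941, 0.04857668653130531), 41.37002182006836)
0.06 0.12 334 [0.70687896 0.3462216 ] ((0.7137823700904846, 0.3519885241985321), (0.04348071664571762, 0.050897449254989624), 40.520999908447266)
0.085 0.094 26 [0.7034863  0.34109762] ((0.7061560153961182, 0.3444114625453949), (0.019548052921891212, 0.05006095767021179), 42.68291473388672)
0.096 0.12 233 [0.709069   0.34797207] ((0.7136339545249939, 0.3522509038448334), (0.04336535930633545, 0.05030568316578865), 40.520999908447266)
0.12 0.3 221 [0.7135943 0.3522031] ((0.7145582437515259, 0.3538704216480255), (0.026809191331267357, 0.03227779269218445), 44.63172149658203)
```

View pics/z1.png

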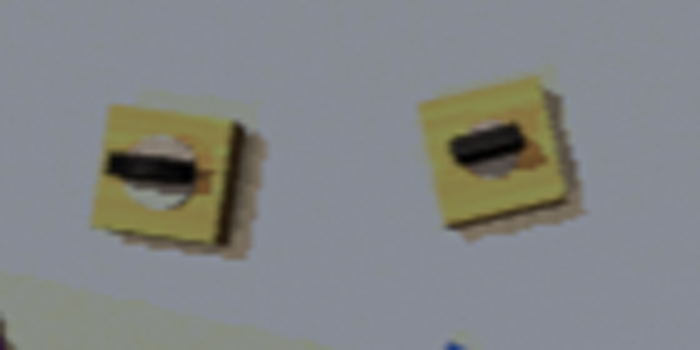

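View pics/z2.png

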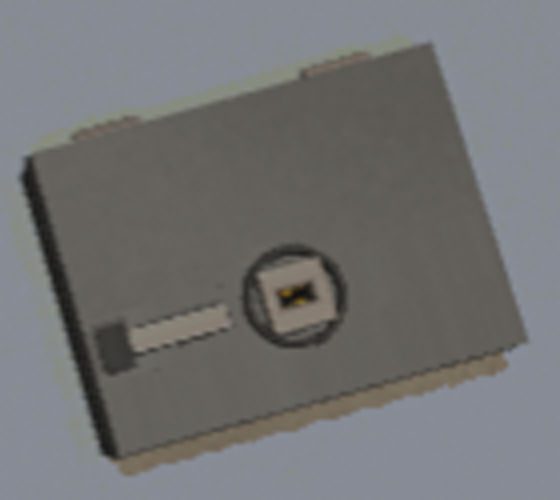

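View pics/z3.png

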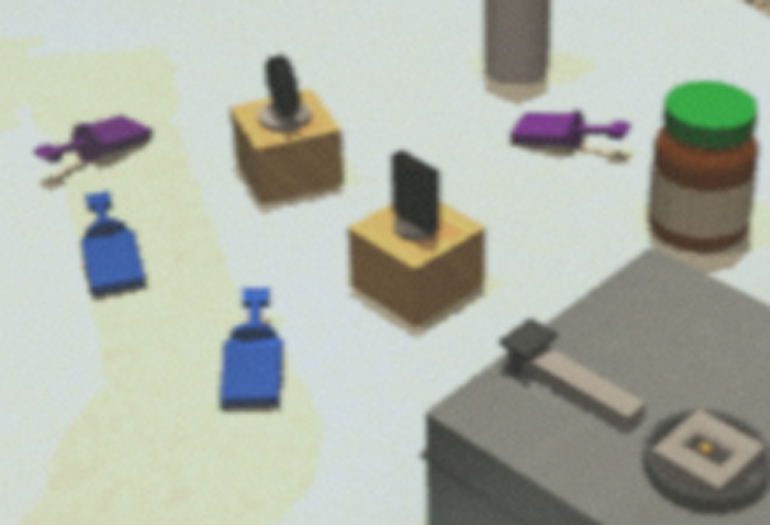

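drive_tool --motion '[{"x": 0.0165, "y": -0.0308, "z": -0.002, "wz": -0.061}, {"x": 0.0165, "y": -0.0308, "z": -0.002, "wz": -0.061}, {"x": 0.0165, "y": -0.0308, "z": -0.002, "wz": -0.061}, {"x": 0.0165, "y": -0.0308, "z": -0.002, "wz": -0.061}, {"x": 0.0165, "y": -0.0308, "z": -0.002, "wz": -0.061}, {"x": 0.0165, "y": -0.0308, "z": -0.002, "wz": -0.061}, {"x": 0.0165, "y": -0.0308, "z": -0.002, "wz": -0.061}, {"x": 0.0165, "y": -0.0308, "z": -0.002, "wz": -0.061}, {"x": 0.0165, "y": -0.0308, "z": -0.002, "wz": -0.061}, {"x": 0.0165, "y": -0.0308, "z": -0.002, "wz": -0.061}, {"x": 0.0165, "y": -0.0308, "z": -0.002, "wz": -0.061}, {"x": 0.0165, "y": -0.0308, "z": -0.002, "wz": -0.061}, {"x": 0.0165, "y": -0.0308, "z": -0.002, "wz": -0.061}, {"x": 0.0165, "y": -0.0308, "z": -0.002, "wz": -0.061}, {}]'

```text
$.motion[0]: bad value
```

Run:
```python
from h import *
s=read_state(); print(s["joints"],s["tool_pos"],R.from_quat(s["tcp_rot"]).as_matrix().round(4),s["contact_force"])
p,d,E=shot("wrist","w1"); W=cloud("wrist",d,E)
z=W[...,2]
for lo,hi in ((.04,.05),(.06,.12),(.088,.1)):
    m=(z>lo)&(z<hi)&(np.hypot(W[...,0]-.512,W[...,1]-.155)<.05)
    pts=W[m][:,:2].astype(np.float32); print(lo,m.sum(),W[m].mean(0),cv2.minAreaRect(pts))
# box
m=(z>.084)&(z<.096)&(W[...,1]<.03); print(m.sum())
```

```text
[-1.16700023  0.46819551 -0.01161282  1.60338359  0.00601044  1.0713845
 -0.05631992] [0.28072633 0.58579898 0.23055556] [[-9.018e-01  4.321e-01 -5.000e-04]
 [ 4.321e-01  9.018e-01 -1.200e-03]
 [-1.000e-04 -1.300e-03 -1.000e+00]] [ 0.3211647  -0.52256901 -0.09460089]
0.04 1 [0.47796014 0.18045383 0.04030478] ((0.47796013951301575, 0.1804538369178772), (0.0, 0.0), 0.0)
0.06 0 [nan nan nan] ((0.0, 0.0), (0.0, 0.0), 0.0)
0.088 0 [nan nan nan] ((0.0, 0.0), (0.0, 0.0), 0.0)
0<stdin>:7: RuntimeWarning: Mean of empty slice.
  ret = um.true_divide(
```

View pics/w1.png

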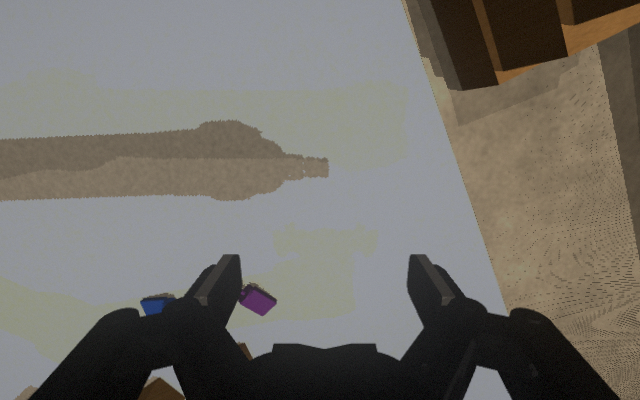

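drive_tool --motion '[{"gripper": 0.0854, "x": 0.0165, "y": -0.0308, "z": -0.002, "wx": 0, "wy": 0, "wz": -0.061}, {"gripper": 0.0854, "x": 0.0165, "y": -0.0308, "z": -0.002, "wx": 0, "wy": 0, "wz": -0.061}, {"gripper": 0.0854, "x": 0.0165, "y": -0.0308, "z": -0.002, "wx": 0, "wy": 0, "wz": -0.061}, {"gripper": 0.0854, "x": 0.0165, "y": -0.0308, "z": -0.002, "wx": 0, "wy": 0, "wz": -0.061}, {"gripper": 0.0854, "x": 0.0165, "y": -0.0308, "z": -0.002, "wx": 0, "wy": 0, "wz": -0.061}, {"gripper": 0.0854, "x": 0.0165, "y": -0.0308, "z": -0.002, "wx": 0, "wy": 0, "wz": -0.061}, {"gripper": 0.0854, "x": 0.0165, "y": -0.0308, "z": -0.002, "wx": 0, "wy": 0, "wz": -0.061}, {"gripper": 0.0854, "x": 0.0165, "y": -0.0308, "z": -0.002, "wx": 0, "wy": 0, "wz": -0.061}, {"gripper": 0.0854, "x": 0.0165, "y": -0.0308, "z": -0.002, "wx": 0, "wy": 0, "wz": -0.061}, {"gripper": 0.0854, "x": 0.0165, "y": -0.0308, "z": -0.002, "wx": 0, "wy": 0, "wz": -0.061}, {"gripper": 0.0854, "x": 0.0165, "y": -0.0308, "z": -0.002, "wx": 0, "wy": 0, "wz": -0.061}, {"gripper": 0.0854, "x": 0.0165, "y": -0.0308, "z": -0.002, "wx": 0, "wy": 0, "wz": -0.061}, {"gripper": 0.0854, "x": 0.0165, "y": -0.0308, "z": -0.002, "wx": 0, "wy": 0, "wz": -0.061}, {"gripper": 0.0854, "x": 0.0165, "y": -0.0308, "z": -0.002, "wx": 0, "wy": 0, "wz": -0.061}, {"gripper": 0.0854, "x": 0, "y": 0, "z": 0, "wx": 0, "wy": 0, "wz": 0}]'

```text
clock: 1.7
tool_pos: [0.5138, 0.1495, 0.2033]
tcp_rot: [0.609, 0.793, -0.001, 0.001]
contact_force: [-1.2, 0.2, 0.9]
opening: 0.999
```

```bash
python3 - <<'E' 2>&1 | grep -v Warn
from h import *
s=read_state(); print(s["joints"],s["tool_pos"],R.from_quat(s["tcp_rot"]).as_matrix().round(4),s["contact_force"])
p,d,E=shot("wrist","w2"); W=cloud("wrist",d,E)
z=W[...,2]
for lo,hi in ((.04,.05),(.06,.12),(.088,.1)):
    m=(z>lo)&(z<hi)&(np.hypot(W[...,0]-.512,W[...,1]-.155)<.05)
    pts=W[m][:,:2].astype(np.float32); print(lo,m.sum(),W[m].mean(0),cv2.minAreaRect(pts))
E
```

```text
[-0.62145394  0.30974627  0.33055992  1.93026798 -0.12115807  0.92060217
  0.02880147] [0.51384647 0.14953814 0.20326238] [[-2.579e-01  9.662e-01  1.100e-03]
 [ 9.662e-01  2.579e-01 -2.500e-03]
 [-2.700e-03  4.000e-04 -1.000e+00]] [-1.24874924  0.15732882  0.85115237]
0.04 2636 [0.51261932 0.1605321  0.0452644 ] ((0.5134884119033813, 0.15806221961975098), (0.059775978326797485, 0.060325704514980316), 13.150397300720215)
0.06 435 [0.51248683 0.16100247 0.09017077] ((0.5131258368492126, 0.15845535695552826), (0.009769469499588013, 0.03334217146039009), 13.26743221282959)
0.088 377 [0.5130066  0.15896493 0.092619  ] ((0.5131760835647583, 0.1583670973777771), (0.009628289379179478, 0.03316928818821907), 12.622527122497559)
```

View pics/w2.png

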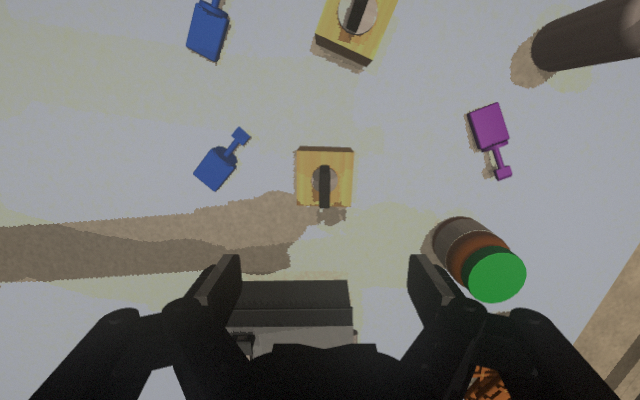

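```bash
cat > meas.py <<'E'
from h import *
import sys
s=read_state(); print(s["clock"],s["tool_pos"],R.from_quat(s["tcp_rot"]).as_matrix()[:,1].round(4),s["dq"].round(3))
p,d,E=shot("wrist",sys.argv[1]); W=cloud("wrist",d,E)
z=W[...,2]
for lo,hi in ((.04,.05),(.06,.12),(.088,.1)):
    m=(z>lo)&(z<hi)&(np.hypot(W[...,0]-.512,W[...,1]-.155)<.05)
    pts=W[m][:,:2].astype(np.float32); print(lo,m.sum(),W[m].mean(0),cv2.minAreaRect(pts))
s=read_state(); print(s["tool_pos"])
E
python3 meas.py w3
```

```text
1.75 [0.51268584 0.15242496 0.20316608] [ 9.651e-01  2.620e-01 -2.000e-04] [-0.038 -0.005 -0.054  0.003 -0.014  0.004 -0.003]
0.04 2614 [0.51269452 0.16049293 0.04527821] ((0.513300895690918, 0.1579955518245697), (0.06019258126616478, 0.060489408671855927), 12.949545860290527)
0.06 449 [0.5124455  0.16077566 0.09027245] ((0.5130895376205444, 0.15835916996002197), (0.009795818477869034, 0.033790092915296555), 14.372976303100586)
0.088 390 [0.51295471 0.15874801 0.09256685] ((0.5131732821464539, 0.15833421051502228), (0.009369098581373692, 0.03366561233997345), 14.9297456741333)
[0.51192722 0.15445794 0.2031374 ]
```

```bash
python3 - <<'E' 2>&1 | grep -v Warn
from h import *
p,d,E=load("side","side0"); W=cloud("side",d,E); z=W[...,2]
m=(z>.0435)&(z<.0465)&(np.hypot(W[...,0]-.512,W[...,1]-.155)<.05); print(m.sum(),cv2.minAreaRect(W[m][:,:2].astype(np.float32)))
for n,f in (("side","side0"),("top","top0"),("wrist","w3")):
    p,d,E=load(n,f); W=cloud(n,d,E); z=W[...,2]
    m=(z>.08)&(z<.1)&(np.hypot(W[...,0]-.512,W[...,1]-.155)<.05); print(n,m.sum(),np.nanmean(W[m],0))
    m=(z>.09)&(np.hypot(W[...,0]-.70,W[...,1]-.113)<.05); print(" jar",m.sum(),cv2.minEnclosingCircle(W[m][:,:2].astype(np.float32)))
E=load("wrist","w3")[2]; z=np.load("pics/w3.npz"); print(project("wrist",[z["pos"]],E))
E
```

```text
182 ((0.509384036064148, 0.1566060185432434), (0.05858356133103371, 0.06097817048430443), 12.78060531616211)
side 100 [0.50832297 0.15515516 0.08777999]
 jar 321 ((0.7025179862976074, 0.1138780415058136), 0.031104445457458496)
top 68 [0.51202735 0.15520279 0.09186462]
 jar 512 ((0.7037272453308105, 0.11419868469238281), 0.030695514753460884)
wrist 408 [0.51276629 0.15942262 0.0922053 ]
 jar 2436 ((0.7041085958480835, 0.11508771032094955), 0.030270619317889214)
[[322.07491056 257.50062886]]
```

```bash
cat > lockm.py <<'E'
from h import *
def lockm(n,f,c0=(.497,-.117)):
    p,d,E=load(n,f); W=cloud(n,d,E); z=W[...,2]
    r=np.hypot(W[...,0]-c0[0],W[...,1]-c0[1])
    m=(z>.1)&(z<.105)&(r<.03)
    print(n,"plate",m.sum(),cv2.minAreaRect(W[m][:,:2].astype(np.float32)))
    v,u=np.nonzero(m); print(" uv",u.min(),u.max(),v.min(),v.max())
    # hole: pixels inside plate hull not plate
    hull=cv2.convexHull(np.stack([u,v],1).astype(np.int32)); mk=np.zeros(z.shape,np.uint8); cv2.fillConvexPoly(mk,hull,1)
    ho=((mk>0)&~m).astype(np.uint8); k,l,st,_=cv2.connectedComponentsWithStats(ho); i=1+np.argmax(st[1:,4]); vv,uu=np.nonzero(l==i)
    P=onplane(n,np.stack([uu,vv],1),.102,E)[:,:2]; print(" hole",len(uu),cv2.minAreaRect(P.astype(np.float32)),P.mean(0))
    m=(z>.0965)&(z<.1003)&(r<.04); print(" collar",m.sum(),cv2.minEnclosingCircle(W[m][:,:2].astype(np.float32)))
E
python3 -c "
from lockm import *
lockm('top','top0');lockm('side','side0')
p,d,E=load('top','top0');print(onplane('top',[[428,214]],.102,E))"
```

```text
top plate 173 ((0.4953639805316925, -0.11686354875564575), (0.039756353944540024, 0.05882253125309944), 9.219940185546875)
 uv 410 436 205 224
 hole 138 ((0.49801620841026306, -0.10724986344575882), (0.028825916349887848, 0.04084566608071327), 79.4936752319336) [ 0.49367005 -0.10537343]
 collar 160 ((0.4972640573978424, -0.11730807274580002), 0.03931379318237305)
side plate 241 ((0.4940330684185028, -0.11790832132101059), (0.03758008033037186, 0.059120360761880875), 16.76325798034668)
 uv 360 396 255 276
 hole 137 ((0.48807838559150696, -0.10365365445613861), (0.03319645673036575, 0.026092607527971268), 15.758275032043457) [ 0.48909621 -0.10459766]
 collar 370 ((0.4948796033859253, -0.11811746656894684), 0.03968307003378868)
[[ 0.49801035 -0.12826824  0.102     ]]
```

drive_tool --motion '[{"gripper": 0.0854, "x": -0.0017, "y": -0.036, "z": 0.0013, "wx": 0, "wy": 0, "wz": 0}, {"gripper": 0.0854, "x": -0.0017, "y": -0.036, "z": 0.0013, "wx": 0, "wy": 0, "wz": 0}, {"gripper": 0.0854, "x": -0.0017, "y": -0.036, "z": 0.0013, "wx": 0, "wy": 0, "wz": 0}, {"gripper": 0.0854, "x": -0.0017, "y": -0.036, "z": 0.0013, "wx": 0, "wy": 0, "wz": 0}, {"gripper": 0.0854, "x": -0.0017, "y": -0.036, "z": 0.0013, "wx": 0, "wy": 0, "wz": 0}, {"gripper": 0.0854, "x": -0.0017, "y": -0.036, "z": 0.0013, "wx": 0, "wy": 0, "wz": 0}, {"gripper": 0.0854, "x": -0.0017, "y": -0.036, "z": 0.0013, "wx": 0, "wy": 0, "wz": 0}, {"gripper": 0.0854, "x": -0.0017, "y": -0.036, "z": 0.0013, "wx": 0, "wy": 0, "wz": 0}, {"gripper": 0.0854, "x": 0, "y": 0, "z": 0, "wx": 0, "wy": 0, "wz": 0}, {"gripper": 0.0854, "x": 0, "y": 0, "z": 0, "wx": 0, "wy": 0, "wz": 0}, {"gripper": 0.0854, "x": 0, "y": 0, "z": 0, "wx": 0, "wy": 0, "wz": 0}]'

```text
clock: 2.9
tool_pos: [0.4986, -0.1307, 0.2135]
tcp_rot: [0.604, 0.797, 0.0, -0.0]
contact_force: [-0.1, -0.2, -0.6]
opening: 1.004
```

Run:
```python
from lockm import *
s=read_state(); print(s["tool_pos"],R.from_quat(s["tcp_rot"]).as_matrix().round(4),s["dq"].round(3))
p,d,E=shot("wrist","w4"); lockm("wrist","w4",(.4985,-.1295))
c=project("wrist",[[.4985,-.1295,.102]],E)[0].astype(int); print(c)
a=p[c[1]-50:c[1]+50,c[0]-65:c[0]+65]; cv2.imwrite("pics/w4z.png",cv2.resize(a,None,fx=6,fy=6,interpolation=2))
W=cloud("wrist",d,E); z=W[...,2]
print(np.round(z[c[1]-16:c[1]+18:2,c[0]-22:c[0]+24:3]*1000).astype(int))
```

```text
[ 0.49857712 -0.13070001  0.21348954] [[-2.700e-01  9.629e-01 -3.000e-04]
 [ 9.629e-01  2.700e-01  1.000e-03]
 [ 1.100e-03 -0.000e+00 -1.000e+00]] [-0.008 -0.001  0.001 -0.001  0.004 -0.001  0.002]
wrist plate 1254 ((0.4996146261692047, -0.12728406488895416), (0.051416996866464615, 0.0531810037791729), 79.94319915771484)
 uv 295 355 170 225
 hole 1037 ((0.49950772523880005, -0.12691684067249298), (0.051436055451631546, 0.053604498505592346), 79.62701416015625) [ 0.49926732 -0.12574874]
 collar 842 ((0.49966704845428467, -0.1286695897579193), 0.028978858143091202)
[323 198]
[[                  98                   89                  102
                   103                  102                  102
                   101                  102                  101
                   103                  101                  102
                   100                  102                  103
                    90]
 [                  90                   89                  101
                   102                  102                  103
                   102                  1
[... 4773 characters left out ...]
   102
                   102                  102                  102
                   102                  103                  100
                   103                  101                  102
                   100                  103                  100
                    98]
 [                 100                   98                  103
                   103                  102                  103
                   103                  102                  102
                   102                  101                  102
                   103                  101                  102
                    99]]<stdin>:7: RuntimeWarning: invalid value encountered in cast
```

View pics/w4z.png

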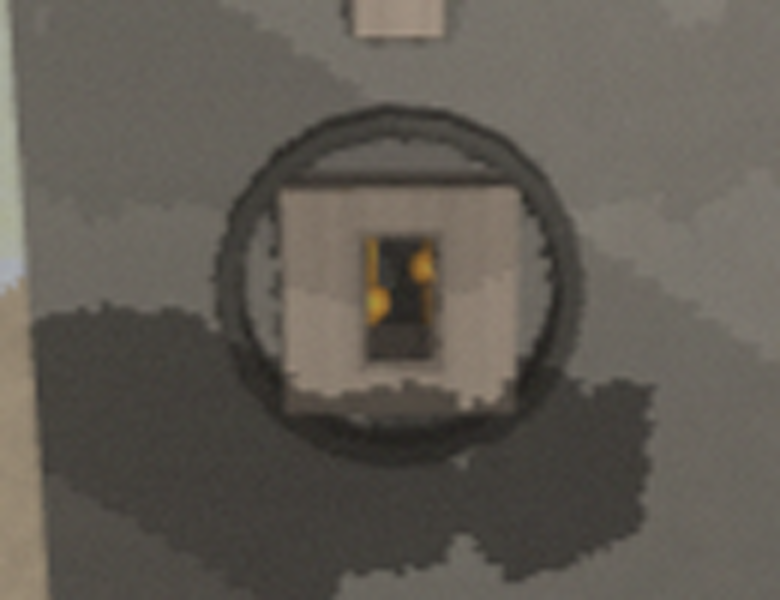

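View pics/w4.png

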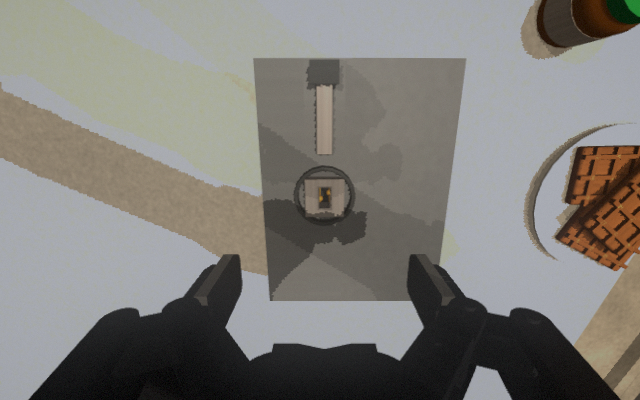

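Run:
```python
from h import *
p,d,E=load("wrist","w4")
f=lambda a:[[258+(x-2.5)/6,148+(y-2.5)/6] for x,y in a]
P=onplane("wrist",f([(280,184),(518,184),(520,412),(285,412)]),.102,E)[:,:2]; print(P,P.mean(0)); e=P[1]-P[0]; e2=P[2]-P[3];print(np.linalg.norm(e),np.degrees(np.arctan2(e[1],e[0])),np.degrees(np.arctan2(e2[1],e2[0])))
Q=onplane("wrist",f([(358,232),(440,232),(440,368),(362,368)]),.102,E)[:,:2]; print(Q.mean(0),np.linalg.norm(Q[1]-Q[0]),np.linalg.norm(Q[3]-Q[0]))
W=cloud("wrist",d,E); z=cv2.medianBlur(np.nan_to_num(W[...,2]).astype(np.float32),5)
m=((z>.1008)&(z<.105)).astype(np.uint8); m=cv2.morphologyEx(m,cv2.MORPH_OPEN,np.ones((3,3)))
k,l,st,c=cv2.connectedComponentsWithStats(m); i=l[181,325]; v,u=np.nonzero(l==i)
print(st[i],cv2.minAreaRect(onplane("wrist",np.stack([u,v],1),.102,E)[:,:2].astype(np.float32)))
m=(z>.083)&(z<.097);P=W[m];P=P[np.hypot(P[:,0]-.528,P[:,1]+.122)<.2];print("box vis",cv2.minAreaRect(P[:,:2].astype(np.float32)))
# key in w3: pixel outline of grip top
p,d,E=load("wrist","w3"); cv2.imwrite("pics/w3z.png",cv2.resize(p[130:230,270:390],None,fx=6,fy=6,interpolation=2))
```

```text
[[ 0.47694496 -0.11582879]
 [ 0.51149862 -0.10615681]
 [ 0.5223806  -0.1410718 ]
 [ 0.48682925 -0.1510223 ]] [ 0.49941336 -0.12851992]
0.035881787076154775 15.637558826399404 15.636453659357779
[ 0.49931981 -0.12862818] 0.012467221361704693 0.02181769077880757
[ 305  179   40   38 1202] ((0.4995782971382141, -0.1287037432193756), (0.03595347702503204, 0.035611677914857864), 15.637740135192871)
box vis ((0.5486344695091248, -0.11914239823818207), (0.2203214317560196, 0.24808064103126526), 15.807478904724121)
```

View pics/w3z.png

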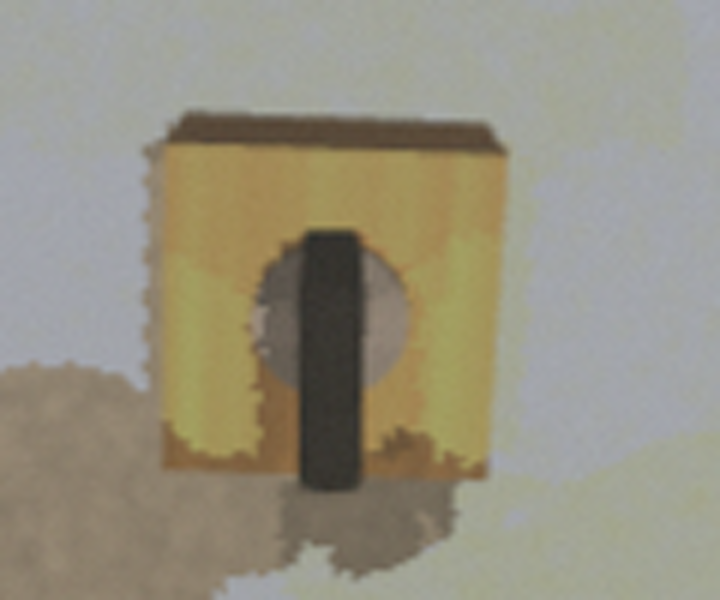

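drive_tool --motion '[{"gripper": 0.0854, "x": 0.0017, "y": 0.0362, "z": -0.0013, "wx": 0, "wy": 0, "wz": 0}, {"gripper": 0.0854, "x": 0.0017, "y": 0.0362, "z": -0.0013, "wx": 0, "wy": 0, "wz": 0}, {"gripper": 0.0854, "x": 0.0017, "y": 0.0362, "z": -0.0013, "wx": 0, "wy": 0, "wz": 0}, {"gripper": 0.0854, "x": 0.0017, "y": 0.0362, "z": -0.0013, "wx": 0, "wy": 0, "wz": 0}, {"gripper": 0.0854, "x": 0.0017, "y": 0.0362, "z": -0.0013, "wx": 0, "wy": 0, "wz": 0}, {"gripper": 0.0854, "x": 0.0017, "y": 0.0362, "z": -0.0013, "wx": 0, "wy": 0, "wz": 0}, {"gripper": 0.0854, "x": 0.0017, "y": 0.0362, "z": -0.0013, "wx": 0, "wy": 0, "wz": 0}, {"gripper": 0.0854, "x": 0.0017, "y": 0.0362, "z": -0.0013, "wx": 0, "wy": 0, "wz": 0}, {"gripper": 0.0854, "x": 0, "y": 0, "z": 0, "wx": 0, "wy": 0, "wz": 0}, {"gripper": 0.0854, "x": 0, "y": 0, "z": 0, "wx": 0, "wy": 0, "wz": 0}, {"gripper": 0.0854, "x": 0, "y": 0, "z": 0, "wx": 0, "wy": 0, "wz": 0}, {"gripper": 0.0854, "x": 0, "y": 0, "z": 0, "wx": 0, "wy": 0, "wz": 0}, {"gripper": 0.0854, "x": 0, "y": 0, "z": 0, "wx": 0, "wy": 0, "wz": 0}]'

```text
clock: 4.25
tool_pos: [0.5119, 0.1556, 0.2034]
tcp_rot: [0.606, 0.795, 0.0, 0.0]
contact_force: [-0.2, 0.2, 0.3]
opening: 1.003
```

```bash
python3 meas.py w5; python3 -c "
from h import *
p,d,E=load('wrist','w5'); cv2.imwrite('pics/w5z.png',cv2.resize(p[130:230,270:390],None,fx=6,fy=6,interpolation=2))"
```

```text
4.25 [0.51194799 0.15564929 0.203422  ] [9.642e-01 2.651e-01 1.000e-04] [ 0.     0.    -0.004 -0.002 -0.002 -0.    -0.001]
0.04 2593 [0.51249148 0.16045127 0.04526548] ((0.5132403373718262, 0.157975435256958), (0.060160573571920395, 0.06038735434412956), 13.219900131225586)
0.06 444 [0.512378   0.16123645 0.09009075] ((0.5131276845932007, 0.15853938460350037), (0.009920978918671608, 0.03375444933772087), 14.51554012298584)
0.088 383 [0.51290687 0.15917768 0.09257181] ((0.5132756233215332, 0.15841704607009888), (0.009346982464194298, 0.03351619467139244), 15.184700965881348)
[0.51200345 0.15577232 0.2034249 ]
```

View pics/w5z.png

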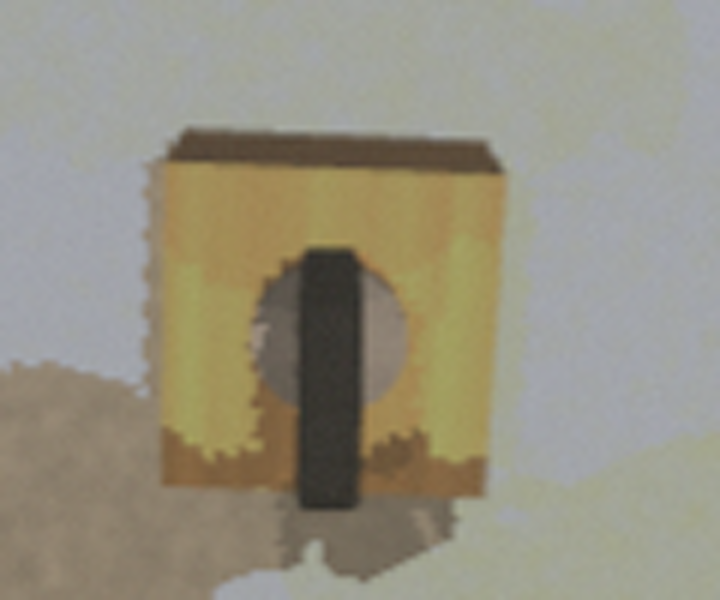

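drive_tool --motion '[{"gripper": 0.06, "x": 0.001, "y": 0.0025, "z": -0.0183, "wx": 0, "wy": 0, "wz": 0}, {"gripper": 0.06, "x": 0, "y": 0, "z": -0.0183, "wx": 0, "wy": 0, "wz": 0}, {"gripper": 0.06, "x": 0, "y": 0, "z": -0.0183, "wx": 0, "wy": 0, "wz": 0}, {"gripper": 0.06, "x": 0, "y": 0, "z": -0.0183, "wx": 0, "wy": 0, "wz": 0}, {"gripper": 0.06, "x": 0, "y": 0, "z": -0.0183, "wx": 0, "wy": 0, "wz": 0}, {"gripper": 0.06, "x": 0, "y": 0, "z": -0.0183, "wx": 0, "wy": 0, "wz": 0}, {"gripper": 0.06, "x": 0, "y": 0, "z": -0.0183, "wx": 0, "wy": 0, "wz": 0}, {"gripper": 0.06, "x": 0, "y": 0, "z": -0.0183, "wx": 0, "wy": 0, "wz": 0}, {"gripper": 0.06, "x": 0, "y": 0, "z": 0, "wx": 0, "wy": 0, "wz": 0}, {"gripper": 0.06, "x": 0, "y": 0, "z": 0, "wx": 0, "wy": 0, "wz": 0}, {"gripper": 0.06, "x": 0, "y": 0, "z": 0, "wx": 0, "wy": 0, "wz": 0}]'

```text
clock: 5.4
tool_pos: [0.5137, 0.1591, 0.0579]
tcp_rot: [0.606, 0.796, 0.001, 0.0]
contact_force: [-0.1, 0.7, 0.5]
opening: 0.703
```

```bash
python3 meas.py w6
```

```text
5.4 [0.51371724 0.15908576 0.057891  ] [0.9639 0.2662 0.0017] [-0.004 -0.005 -0.001 -0.001 -0.002 -0.002  0.001]
0.04 7967 [0.51205028 0.16206244 0.04526345] ((0.5131480693817139, 0.1578090488910675), (0.06037145480513573, 0.060935087502002716), 13.151535034179688)
0.06 10361 [0.50611633 0.16279123 0.09928214] ((0.511438250541687, 0.1576499044895172), (0.09996838122606277, 0.03509516641497612), 12.154525756835938)
0.088 2925 [0.5127906  0.16197729 0.09330953] ((0.5139228701591492, 0.1580752432346344), (0.08626576513051987, 0.035028018057346344), 7.691225051879883)
[0.51370617 0.15921361 0.05796704]
```

View pics/w6.png

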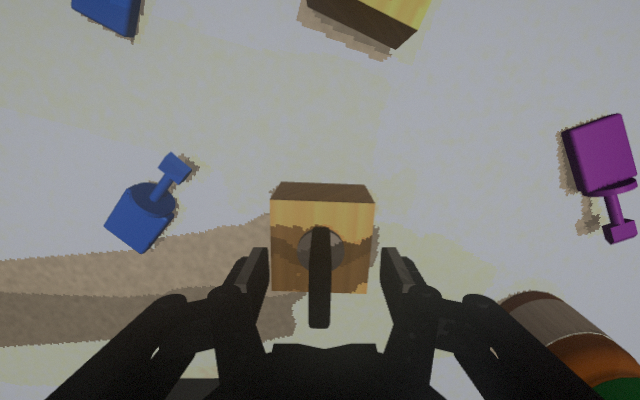

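drive_tool --motion '[{"gripper": 0.03, "x": -0.001, "y": -0.001, "z": 0, "wx": 0, "wy": 0, "wz": 0}, {"gripper": 0.02, "x": 0, "y": 0, "z": 0, "wx": 0, "wy": 0, "wz": 0}, {"gripper": 0.0, "x": 0, "y": 0, "z": 0, "wx": 0, "wy": 0, "wz": 0}, {"gripper": 0.0, "x": 0, "y": 0, "z": 0, "wx": 0, "wy": 0, "wz": 0}, {"gripper": 0.0, "x": 0, "y": 0, "z": 0, "wx": 0, "wy": 0, "wz": 0}, {"gripper": 0.0, "x": 0, "y": 0, "z": 0, "wx": 0, "wy": 0, "wz": 0}, {"gripper": 0.0, "x": 0, "y": 0, "z": 0, "wx": 0, "wy": 0, "wz": 0}, {"gripper": 0.0, "x": 0, "y": 0, "z": 0, "wx": 0, "wy": 0, "wz": 0}]'

```text
clock: 6.25
tool_pos: [0.5121, 0.1582, 0.0572]
tcp_rot: [0.606, 0.796, 0.0, 0.0]
contact_force: [-0.4, 0.8, 4.7]
opening: 0.108
```

```bash
python3 -c "
from h import *
s=read_state();print({k:np.round(v,3) for k,v in s.items()})
shot('wrist','w7')"
```

```text
{'clock': np.float64(6.25), 'joints': array([-0.568,  0.534,  0.258,  2.013, -0.226,  0.621,  0.109]), 'dq': array([ 0.   , -0.001,  0.   , -0.   ,  0.   , -0.   , -0.001]), 'joint_torque': array([ 5.5000e-02, -4.4330e+01,  3.3690e+00, -1.5468e+01,  1.2000e-02,
       -3.0500e-01, -2.0000e-03]), 'tool_pos': array([0.512, 0.158, 0.057]), 'tcp_rot': array([0.606, 0.796, 0.   , 0.   ]), 'contact_force': array([-0.449,  0.831,  4.668]), 'torque': array([-0.055,  0.226,  0.   ]), 'opening': np.float64(0.108)}
```

View pics/w7.png

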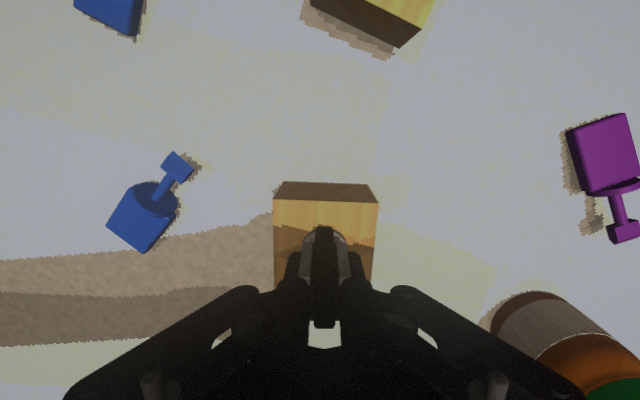

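drive_tool --motion '[{"gripper": 0.0, "x": 0, "y": 0, "z": 0.006, "wx": 0, "wy": 0, "wz": 0}, {"gripper": 0.0, "x": 0, "y": 0, "z": 0.012, "wx": 0, "wy": 0, "wz": 0}, {"gripper": 0.0, "x": 0, "y": 0, "z": 0.012, "wx": 0, "wy": 0, "wz": 0}, {"gripper": 0.0, "x": 0, "y": 0, "z": 0.012, "wx": 0, "wy": 0, "wz": 0}, {"gripper": 0.0, "x": 0, "y": 0, "z": 0.015, "wx": 0, "wy": 0, "wz": 0}, {"gripper": 0.0, "x": 0, "y": 0, "z": 0.015, "wx": 0, "wy": 0, "wz": 0}, {"gripper": 0.0, "x": 0, "y": 0, "z": 0.02, "wx": 0, "wy": 0, "wz": 0}, {"gripper": 0.0, "x": 0, "y": 0, "z": 0.02, "wx": 0, "wy": 0, "wz": 0}, {"gripper": 0.0, "x": 0, "y": 0, "z": 0.02, "wx": 0, "wy": 0, "wz": 0}, {"gripper": 0.0, "x": 0, "y": 0, "z": 0.0, "wx": 0, "wy": 0, "wz": 0.004}, {"gripper": 0.0, "x": 0, "y": 0, "z": 0.0, "wx": 0, "wy": 0, "wz": 0}]'

```text
clock: 7.4
tool_pos: [0.5119, 0.1582, 0.1895]
tcp_rot: [0.604, 0.797, 0.001, 0.0]
contact_force: [-0.1, 0.0, -1.1]
opening: 0.108
```

```bash
python3 -c "
from h import *
s=read_state();print({k:np.round(v,3) for k,v in s.items()})
shot('wrist','w8');shot('side','s8')
p,d,E=load('side','s8'); c=project('side',[s['tool_pos']],E)[0].astype(int);print(c)
cv2.imwrite('pics/s8z.png',cv2.resize(p[c[1]-50:c[1]+50,c[0]-60:c[0]+60],None,fx=6,fy=6,interpolation=2))"
```

```text
{'clock': np.float64(7.4), 'joints': array([-0.628,  0.328,  0.323,  1.941, -0.132,  0.891,  0.036]), 'dq': array([ 0.001,  0.026, -0.007,  0.018, -0.002, -0.001, -0.003]), 'joint_torque': array([ 5.4000e-02, -4.2001e+01,  3.0520e+00, -2.3071e+01,  2.8000e-02,
       -1.9000e-02,  1.5000e-02]), 'tool_pos': array([0.512, 0.158, 0.19 ]), 'tcp_rot': array([0.604, 0.797, 0.001, 0.   ]), 'contact_force': array([-0.058,  0.03 , -1.148]), 'torque': array([ 0.018, -0.017, -0.01 ]), 'opening': np.float64(0.108)}
[297 143]
```

View pics/w8.png

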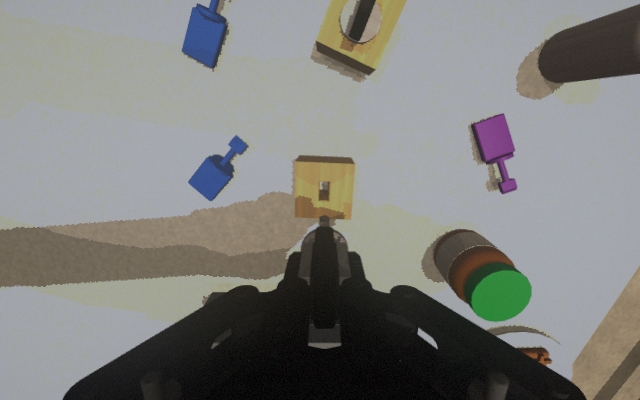

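View pics/s8z.png

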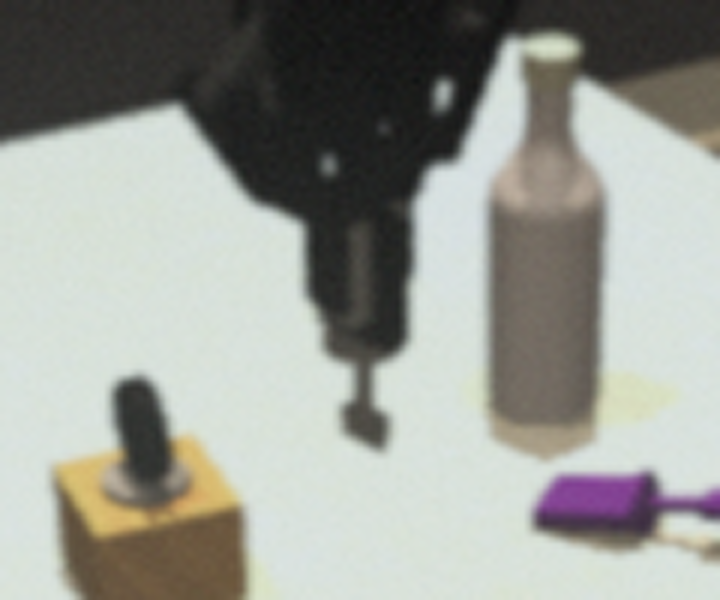

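```bash
python3 -c "
from h import *
p,d,E=load('wrist','w8');z=np.load('pics/w8.npz')
print(project('wrist',[z['pos']+[0,0,-.0502],z['pos']+[0,0,-.0122],z['pos']],E))
cv2.imwrite('pics/w8z.png',cv2.resize(cv2.convertScaleAbs(p[170:250,280:370],alpha=2),None,fx=7,fy=7,interpolation=2))
W=cloud('wrist',d,E); print(d[205:250:2,312:338:2].round(3))
"
```

```text
[[322.45173729 224.01194954]
 [322.18583353 247.63012422]
 [322.07491063 257.48964712]]
[[0.302 0.302 0.303 0.303 0.303 0.303 0.302 0.304 0.302 0.302 0.302 0.301
  0.302]
 [0.302 0.302 0.302 0.302 0.303 0.302 0.303 0.303 0.303 0.303 0.302 0.302
  0.303]
 [0.303 0.303 0.303 0.304 0.302 0.303 0.302 0.305 0.305 0.303 0.302 0.305
  0.303]
 [0.305 0.303 0.303 0.303 0.304 0.304 0.304 0.303 0.304 0.304 0.303 0.304
  0.304]
 [0.306 0.306 0.304 0.304 0.305 0.304 0.303 0.305 0.305 0.304 0.304 0.304
  0.304]
 [0.304 0.306 0.305 0.306 0.306 0.305 0.203 0.205 0.306 0.306 0.306 0.304
  0.306]
 [0.307 0.306 0.306 0.305 0.2   0.199 0.201 0.199 0.199 0.306 0.307 0.306
  0.306]
 [0.355 0.356 0.355 0.354 0.196 0.196 0.196 0.195 0.196 0.353 0.355 0.355
  0.355]
 [0.356 0.354 0.355 0.355 0.193 0.192 0.192 0.193 0.193 0.356 0.357 0.355
  0.354]
 [0.356 0.357 0.354 0.356 0.193 0.192 0.192 0.192 0.193 0.357 0.357 0.356
  0.356]
 [0.357 0.358 0.357 0.355 0.193 0.192 0.193 0.193 0.192 0.358 0.358 0.357
  0.357]
 [0.358 0.358 0.359 0.159 0.159 0.159 0.159 0.158 0.159 0.159 0.161 0.357
  0.358]
 [0.358 0.357 0.
[... 196 characters left out ...]
15  0.151 0.151 0.152 0.164
  0.163]
 [0.165 0.163 0.15  0.149 0.148 0.148 0.149 0.147 0.149 0.148 0.149 0.164
  0.165]
 [0.164 0.163 0.147 0.147 0.146 0.145 0.147 0.146 0.145 0.146 0.147 0.164
  0.164]
 [0.165 0.165 0.144 0.145 0.144 0.143 0.143 0.143 0.144 0.145 0.145 0.148
  0.164]
 [0.165 0.165 0.142 0.141 0.141 0.142 0.141 0.141 0.141 0.142 0.142 0.145
  0.165]
 [0.153 0.152 0.141 0.139 0.14  0.14  0.139 0.14  0.139 0.138 0.14  0.143
  0.15 ]
 [0.149 0.149 0.139 0.137 0.137 0.136 0.137 0.138 0.137 0.138 0.138 0.14
  0.148]
 [0.146 0.147 0.136 0.136 0.136 0.135 0.135 0.135 0.135 0.135 0.136 0.137
  0.147]
 [0.145 0.136 0.133 0.133 0.132 0.134 0.133 0.133 0.133 0.134 0.134 0.134
  0.145]]
```

View pics/w8z.png

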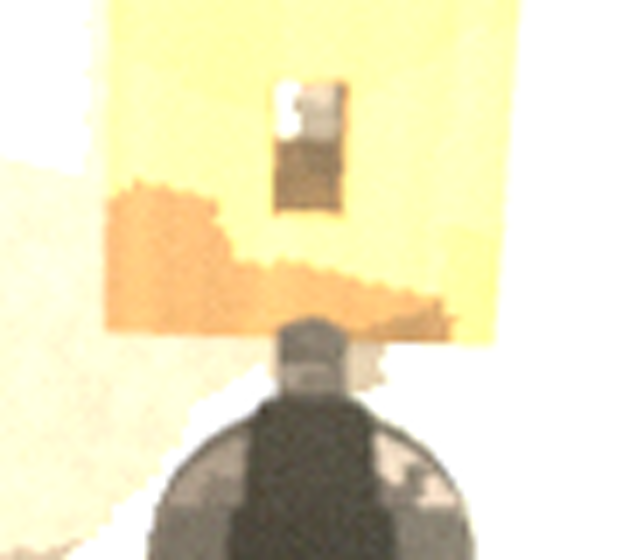

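```bash
python3 -c "
from h import *
p,d,E=load('wrist','w8')
T=eyes.get_calibration('wrist')['mount']; W=cloud('wrist',d,T)
def rep(n,m): 
    P=W[m]; print(n,len(P),P.min(0).round(4),P.max(0).round(4),np.median(P,0).round(4))
v,u=np.mgrid[0:400,0:640]; x,y,z=W[...,0],W[...,1],W[...,2]
m=(np.hypot(x,y)<.03)&(u>300)&(u<350)&(v<300)
for lo,hi in ((.048,.056),(.037,.046),(.03,.036),(.014,.028),(.007,.012),(-.01,.0)):
    rep((lo,hi),m&(z>lo)&(z<hi))
mm=m&(z>.037)&(z<.045)
"
```

```text
(0.048, 0.056) 4 [0.007  0.0004 0.0484] [0.0075 0.0025 0.0499] [0.0075 0.0014 0.0486]
(0.037, 0.046) 57 [ 0.0042 -0.0017  0.037 ] [0.008  0.0046 0.0459] [0.0072 0.0011 0.0406]
(0.03, 0.036) 3 [0.0051 0.0004 0.0354] [0.0073 0.0037 0.0358] [0.0072 0.0011 0.0356]Traceback (most recent call last):
  File "<string>", line 10, in <module>
    rep((lo,hi),m&(z>lo)&(z<hi))
    ~~~^^^^^^^^^^^^^^^^^^^^^^^^^
  File "<string>", line 6, in rep
    P=W[m]; print(n,len(P),P.min(0).round(4),P.max(0).round(4),np.median(P,0).round(4))
                           ~~~~~^^^
    return umr_minimum(a, axis, None, out, keepdims, initial, where)
ValueError: zero-size array to reduction operation minimum which has no identity
```

drive_tool --motion '[{"gripper": 0.0, "x": -0.0015, "y": -0.0318, "z": 0, "wx": 0, "wy": 0, "wz": 0}, {"gripper": 0.0, "x": -0.0015, "y": -0.0318, "z": 0, "wx": 0, "wy": 0, "wz": 0}, {"gripper": 0.0, "x": -0.0015, "y": -0.0318, "z": 0, "wx": 0, "wy": 0, "wz": 0}, {"gripper": 0.0, "x": -0.0015, "y": -0.0318, "z": 0, "wx": 0, "wy": 0, "wz": 0}, {"gripper": 0.0, "x": -0.0015, "y": -0.0318, "z": 0, "wx": 0, "wy": 0, "wz": 0}, {"gripper": 0.0, "x": -0.0015, "y": -0.0318, "z": 0, "wx": 0, "wy": 0, "wz": 0}, {"gripper": 0.0, "x": -0.0015, "y": -0.0318, "z": 0, "wx": 0, "wy": 0, "wz": 0}, {"gripper": 0.0, "x": -0.0015, "y": -0.0318, "z": 0, "wx": 0, "wy": 0, "wz": 0}, {"gripper": 0.0, "x": -0.0018, "y": -0.0318, "z": 0, "wx": 0, "wy": 0, "wz": 0}, {"gripper": 0.0, "x": 0, "y": 0, "z": -0.012, "wx": 0, "wy": 0, "wz": 0}, {"gripper": 0.0, "x": 0, "y": 0, "z": -0.012, "wx": 0, "wy": 0, "wz": 0}, {"gripper": 0.0, "x": 0, "y": 0, "z": 0, "wx": 0, "wy": 0, "wz": 0}, {"gripper": 0.0, "x": 0, "y": 0, "z": 0, "wx": 0, "wy": 0, "wz": 0}, {"gripper": 0.0, "x": 0, "y": 0, "z": 0, "wx": 0, "wy": 0, "wz": 0}]'

```text
clock: 8.9
tool_pos: [0.4984, -0.1272, 0.1649]
tcp_rot: [0.603, 0.798, 0.0, -0.0]
contact_force: [0.2, 0.3, -0.9]
opening: 0.108
```

```bash
python3 -c "
from h import *
s=read_state();print({k:np.round(v,4) for k,v in s.items()})
q=R.from_quat(s['tcp_rot']).as_matrix();print(np.degrees(np.arctan2(q[1,1],q[0,1])))
p,d,E=shot('wrist','w9')
cv2.imwrite('pics/w9z.png',cv2.resize(cv2.convertScaleAbs(p[150:250,270:380],alpha=2),None,fx=6,fy=6,interpolation=2))
p,d,E=shot('side','s9'); c=project('side',[s['tool_pos']],E)[0].astype(int)
cv2.imwrite('pics/s9z.png',cv2.resize(p[c[1]-30:c[1]+70,c[0]-60:c[0]+60],None,fx=6,fy=6,interpolation=2))
"
```

```text
{'clock': np.float64(8.9), 'joints': array([-0.1792,  0.3378,  0.4383,  2.0154, -0.1924,  0.8276,  0.6438]), 'dq': array([ 0.0018, -0.0078,  0.0048, -0.0028,  0.0004,  0.0008, -0.0004]), 'joint_torque': array([ 5.75000e-02, -3.83459e+01,  3.73400e+00, -2.06628e+01,
        1.01000e-02,  1.33000e-02, -2.30000e-03]), 'tool_pos': array([ 0.4984, -0.1272,  0.1649]), 'tcp_rot': array([ 6.033e-01,  7.976e-01,  1.000e-04, -0.000e+00]), 'contact_force': array([ 0.181 ,  0.3208, -0.8514]), 'torque': array([ 0.0081, -0.0169,  0.0215]), 'opening': np.float64(0.1077)}
15.793842442658391
```

View pics/w9z.png

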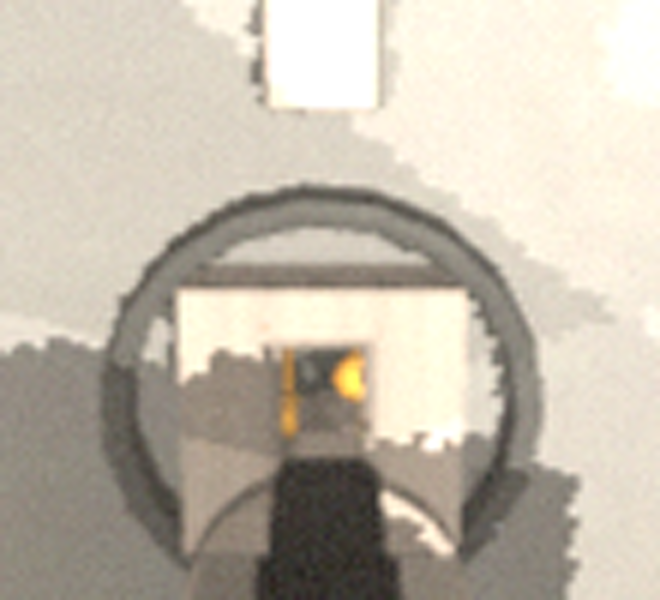

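View pics/s9z.png

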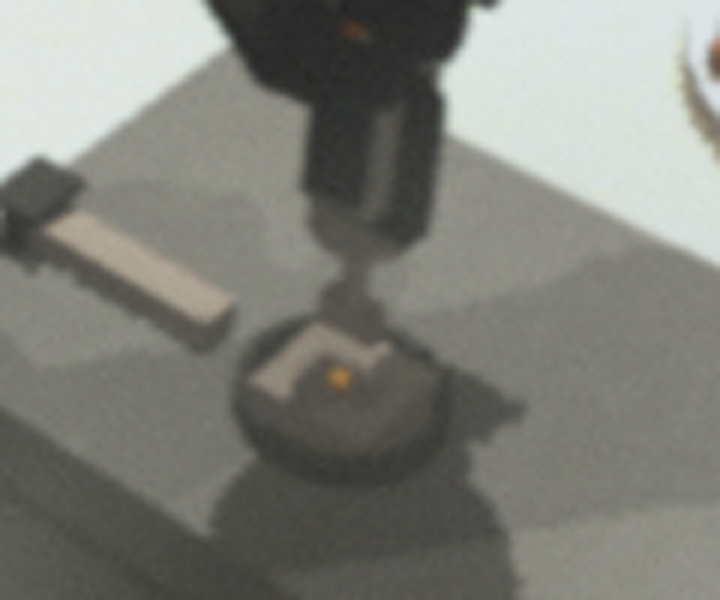

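drive_tool --motion '[{"gripper": 0.0, "x": 0, "y": -0.0008, "z": -0.006, "wx": 0, "wy": 0, "wz": 0}, {"gripper": 0.0, "x": 0, "y": 0, "z": -0.005, "wx": 0, "wy": 0, "wz": 0}, {"gripper": 0.0, "x": 0, "y": 0, "z": -0.003, "wx": 0, "wy": 0, "wz": 0}, {"gripper": 0.0, "x": 0, "y": 0, "z": -0.002, "wx": 0, "wy": 0, "wz": 0}, {"gripper": 0.0, "x": 0, "y": 0, "z": -0.001, "wx": 0, "wy": 0, "wz": 0}, {"gripper": 0.0, "x": 0, "y": 0, "z": 0, "wx": 0, "wy": 0, "wz": 0}, {"gripper": 0.0, "x": 0, "y": 0, "z": 0, "wx": 0, "wy": 0, "wz": 0}]'

```text
clock: 9.7
tool_pos: [0.4982, -0.129, 0.148]
tcp_rot: [0.604, 0.797, 0.0, 0.0]
contact_force: [1.8, -0.3, 0.3]
opening: 0.107
```

```bash
cat > st.py <<'E'
from h import *
s=read_state();q=R.from_quat(s['tcp_rot']).as_matrix()
print(s['clock'],s['tool_pos'].round(4),'F',s['contact_force'].round(1),'T',s['torque'].round(2),'yaw',np.degrees(np.arctan2(q[1,1],q[0,1])).round(2),'tilt',q[:2,2].round(4),'open',round(float(s['opening']),3),'j7',s['joints'].round(2),'dq',s['dq'].round(3))
E
python3 st.py
```

```text
9.7 [ 0.4982 -0.129   0.148 ] F [ 1.8 -0.3  0.3] T [-0.04 -0.    0.03] yaw 15.69 tilt [ 0.0002 -0.0001] open 0.107 j7 [-0.17  0.36  0.43  2.03 -0.21  0.79  0.66] dq [-0.    -0.003 -0.001 -0.001  0.001 -0.001 -0.001]
```

drive_tool --motion '[{"gripper": 0.0, "x": 0.0013, "y": 0.0004, "z": -0.001, "wx": 0, "wy": 0, "wz": 0}, {"gripper": 0.0, "x": -0.0026, "y": -0.0008, "z": -0.001, "wx": 0, "wy": 0, "wz": 0}, {"gripper": 0.0, "x": 0.0026, "y": 0.0008, "z": -0.001, "wx": 0, "wy": 0, "wz": 0}, {"gripper": 0.0, "x": -0.0026, "y": -0.0008, "z": -0.001, "wx": 0, "wy": 0, "wz": 0}, {"gripper": 0.0, "x": 0.0026, "y": 0.0008, "z": -0.001, "wx": 0, "wy": 0, "wz": 0}, {"gripper": 0.0, "x": -0.0026, "y": -0.0008, "z": -0.001, "wx": 0, "wy": 0, "wz": 0}, {"gripper": 0.0, "x": 0.0026, "y": 0.0008, "z": -0.001, "wx": 0, "wy": 0, "wz": 0}, {"gripper": 0.0, "x": -0.0026, "y": -0.0008, "z": -0.001, "wx": 0, "wy": 0, "wz": 0}, {"gripper": 0.0, "x": 0.0013, "y": 0.0004, "z": 0, "wx": 0, "wy": 0, "wz": 0}, {"gripper": 0.0, "x": 0, "y": 0, "z": 0, "wx": 0, "wy": 0, "wz": 0}]'

```text
clock: 10.7
tool_pos: [0.4971, -0.1291, 0.1394]
tcp_rot: [0.604, 0.797, -0.001, -0.001]
contact_force: [-4.0, -1.4, -0.6]
opening: 0.109
```

```bash
python3 st.py
```

```text
10.7 [ 0.4971 -0.1291  0.1394] F [-4.  -1.4 -0.6] T [-0.46  1.07 -0.04] yaw 15.69 tilt [-0.0023 -0.0001] open 0.109 j7 [-0.16  0.38  0.43  2.03 -0.22  0.78  0.67] dq [-0.001 -0.001  0.001  0.    -0.003 -0.002  0.001]
```

drive_tool --motion '[{"gripper": 0.0, "x": 0.0015, "y": 0.0004, "z": -0.001, "wx": 0, "wy": 0, "wz": 0}, {"gripper": 0.0, "x": -0.0026, "y": -0.0008, "z": -0.001, "wx": 0, "wy": 0, "wz": 0}, {"gripper": 0.0, "x": 0.0026, "y": 0.0008, "z": -0.001, "wx": 0, "wy": 0, "wz": 0}, {"gripper": 0.0, "x": -0.0026, "y": -0.0008, "z": -0.001, "wx": 0, "wy": 0, "wz": 0}, {"gripper": 0.0, "x": 0.0026, "y": 0.0008, "z": -0.001, "wx": 0, "wy": 0, "wz": 0}, {"gripper": 0.0, "x": -0.0026, "y": -0.0008, "z": -0.001, "wx": 0, "wy": 0, "wz": 0}, {"gripper": 0.0, "x": 0.0026, "y": 0.0008, "z": -0.001, "wx": 0, "wy": 0, "wz": 0}, {"gripper": 0.0, "x": -0.0026, "y": -0.0008, "z": -0.001, "wx": 0, "wy": 0, "wz": 0}, {"gripper": 0.0, "x": 0.0026, "y": 0.0008, "z": -0.001, "wx": 0, "wy": 0, "wz": 0}, {"gripper": 0.0, "x": -0.0013, "y": -0.0004, "z": 0, "wx": 0, "wy": 0, "wz": 0}, {"gripper": 0.0, "x": 0, "y": 0, "z": 0, "wx": 0, "wy": 0, "wz": 0}]'

```text
clock: 11.8
tool_pos: [0.4993, -0.1284, 0.1308]
tcp_rot: [0.604, 0.797, 0.001, 0.001]
contact_force: [2.7, 0.9, -3.6]
opening: 0.111
```

```bash
python3 st.py
```

```text
11.8 [ 0.4993 -0.1284  0.1308] F [ 2.7  0.9 -3.6] T [ 0.22 -0.85 -0.01] yaw 15.72 tilt [0.002 0.   ] open 0.111 j7 [-0.16  0.39  0.42  2.04 -0.23  0.75  0.68] dq [-0.    -0.001  0.002 -0.004  0.003  0.003 -0.002]
```

drive_tool --motion '[{"gripper": 0.0, "x": -0.0016, "y": -0.0004, "z": -0.001, "wx": 0, "wy": 0, "wz": 0}, {"gripper": 0.0, "x": 0.0024, "y": 0.0007, "z": -0.001, "wx": 0, "wy": 0, "wz": 0}, {"gripper": 0.0, "x": -0.0024, "y": -0.0007, "z": -0.0012, "wx": 0, "wy": 0, "wz": 0}, {"gripper": 0.0, "x": 0.0024, "y": 0.0007, "z": -0.0012, "wx": 0, "wy": 0, "wz": 0}, {"gripper": 0.0, "x": -0.0024, "y": -0.0007, "z": -0.0012, "wx": 0, "wy": 0, "wz": 0}, {"gripper": 0.0, "x": 0.0024, "y": 0.0007, "z": -0.0012, "wx": 0, "wy": 0, "wz": 0}, {"gripper": 0.0, "x": -0.0024, "y": -0.0007, "z": -0.0012, "wx": 0, "wy": 0, "wz": 0}, {"gripper": 0.0, "x": 0.0024, "y": 0.0007, "z": -0.0012, "wx": 0, "wy": 0, "wz": 0}, {"gripper": 0.0, "x": -0.0012, "y": -0.0004, "z": 0, "wx": 0, "wy": 0, "wz": 0}, {"gripper": 0.0, "x": 0, "y": 0, "z": 0, "wx": 0, "wy": 0, "wz": 0}]'

```text
clock: 12.8
tool_pos: [0.4971, -0.1285, 0.1211]
tcp_rot: [0.604, 0.797, -0.0, -0.001]
contact_force: [1.3, 2.7, -0.9]
opening: 0.111
```

```bash
python3 st.py; python3 -c "
from h import *
shot('wrist','w10')"
```

```text
12.8 [ 0.4971 -0.1285  0.1211] F [ 1.3  2.7 -0.9] T [ 0.77 -0.52  0.01] yaw 15.7 tilt [-0.0017  0.0008] open 0.111 j7 [-0.15  0.41  0.41  2.04 -0.24  0.74  0.69] dq [-0.001  0.001  0.001 -0.001  0.004  0.004 -0.001]
```

View pics/w10.png

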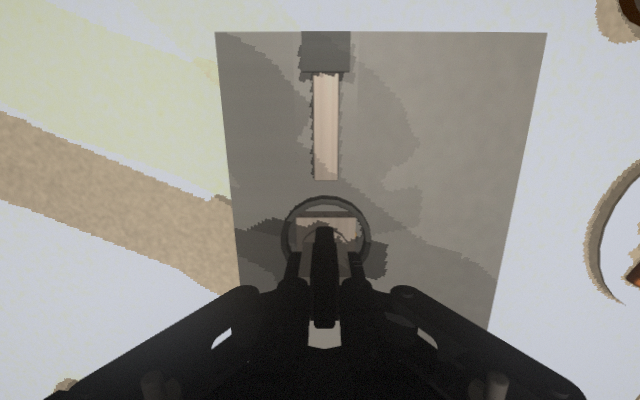

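drive_tool --motion '[{"gripper": 0.0, "x": 0.0012, "y": 0.0002, "z": -0.001, "wx": 0, "wy": 0, "wz": 0}, {"gripper": 0.0, "x": -0.0006, "y": -0.0002, "z": -0.001, "wx": 0, "wy": 0, "wz": 0}, {"gripper": 0.0, "x": 0.0006, "y": 0.0002, "z": -0.001, "wx": 0, "wy": 0, "wz": 0}, {"gripper": 0.0, "x": -0.0006, "y": -0.0002, "z": -0.001, "wx": 0, "wy": 0, "wz": 0}, {"gripper": 0.0, "x": 0.0006, "y": 0.0002, "z": -0.001, "wx": 0, "wy": 0, "wz": 0}, {"gripper": 0.0, "x": -0.0003, "y": -0.0001, "z": -0.001, "wx": 0, "wy": 0, "wz": 0}, {"gripper": 0.0, "x": 0, "y": 0, "z": 0, "wx": 0, "wy": 0, "wz": 0}, {"gripper": 0.0, "x": 0, "y": 0, "z": 0, "wx": 0, "wy": 0, "wz": 0}]'

```text
clock: 13.65
tool_pos: [0.4983, -0.1288, 0.1155]
tcp_rot: [0.604, 0.797, -0.0, -0.001]
contact_force: [0.0, 1.6, -0.8]
opening: 0.107
```

```bash
python3 st.py
```

```text
13.65 [ 0.4983 -0.1288  0.1155] F [ 0.   1.6 -0.8] T [ 0.32 -0.04  0.03] yaw 15.69 tilt [-0.0011  0.0003] open 0.107 j7 [-0.15  0.42  0.41  2.05 -0.25  0.73  0.69] dq [-0.001 -0.001 -0.001 -0.    -0.     0.     0.002]
```

drive_tool --motion '[{"gripper": 0.0, "x": 0, "y": 0, "z": -0.001, "wx": 0, "wy": 0, "wz": 0}, {"gripper": 0.0, "x": 0, "y": 0, "z": -0.001, "wx": 0, "wy": 0, "wz": 0}, {"gripper": 0.0, "x": 0, "y": 0, "z": -0.001, "wx": 0, "wy": 0, "wz": 0}, {"gripper": 0.0, "x": 0, "y": 0, "z": 0, "wx": 0, "wy": 0, "wz": 0}, {"gripper": 0.0, "x": 0, "y": 0, "z": 0, "wx": 0, "wy": 0, "wz": 0}]'

```text
clock: 14.15
tool_pos: [0.4989, -0.1292, 0.1142]
tcp_rot: [0.604, 0.797, 0.0, 0.0]
contact_force: [-3.9, 1.8, 14.6]
opening: 0.11
```

```bash
python3 st.py
```

```text
14.15 [ 0.4989 -0.1292  0.1142] F [-3.9  1.8 14.6] T [0.41 1.01 0.01] yaw 15.68 tilt [0.0005 0.0007] open 0.11 j7 [-0.14  0.42  0.41  2.05 -0.25  0.72  0.69] dq [-0.    -0.001  0.001 -0.    -0.001  0.001  0.001]
```

drive_tool --motion '[{"gripper": 0.0, "x": 0, "y": 0, "z": 0, "wx": 0, "wy": 0, "wz": -0.1}, {"gripper": 0.0, "x": 0, "y": 0, "z": 0, "wx": 0, "wy": 0, "wz": -0.1}, {"gripper": 0.0, "x": 0, "y": 0, "z": 0, "wx": 0, "wy": 0, "wz": -0.1}, {"gripper": 0.0, "x": 0, "y": 0, "z": 0, "wx": 0, "wy": 0, "wz": -0.1}, {"gripper": 0.0, "x": 0, "y": 0, "z": 0, "wx": 0, "wy": 0, "wz": -0.1}, {"gripper": 0.0, "x": 0, "y": 0, "z": 0, "wx": 0, "wy": 0, "wz": 0}, {"gripper": 0.0, "x": 0, "y": 0, "z": 0, "wx": 0, "wy": 0, "wz": 0}]'

```text
clock: 14.85
tool_pos: [0.4988, -0.129, 0.1142]
tcp_rot: [0.782, 0.623, 0.0, -0.0]
contact_force: [-5.0, 1.7, 15.0]
opening: 0.11
```

```bash
python3 st.py;python3 -c "
from h import *
s=read_state();shot('wrist','w11')
p,d,E=shot('side','s11'); c=project('side',[s['tool_pos']],E)[0].astype(int)
cv2.imwrite('pics/s11z.png',cv2.resize(p[c[1]-50:c[1]+50,c[0]-80:c[0]+40],None,fx=6,fy=6,interpolation=2))"
```

```text
14.85 [ 0.4988 -0.129   0.1142] F [-5.   1.7 15. ] T [ 0.45  1.13 -0.04] yaw -12.96 tilt [0.     0.0011] open 0.11 j7 [-0.24  0.44  0.53  2.05 -0.33  0.73  0.27] dq [ 0.004 -0.001 -0.003  0.    -0.002  0.     0.003]
```

View pics/w11.png

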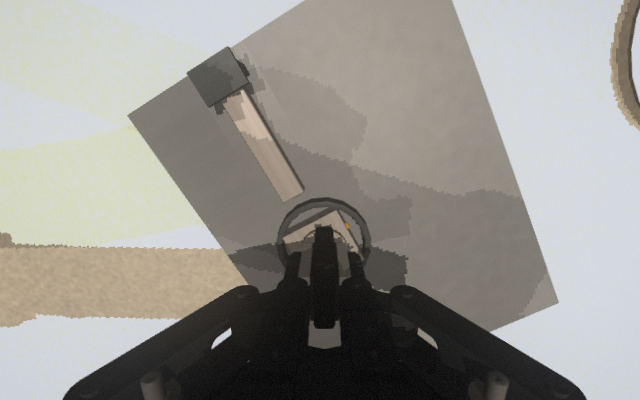

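View pics/s11z.png

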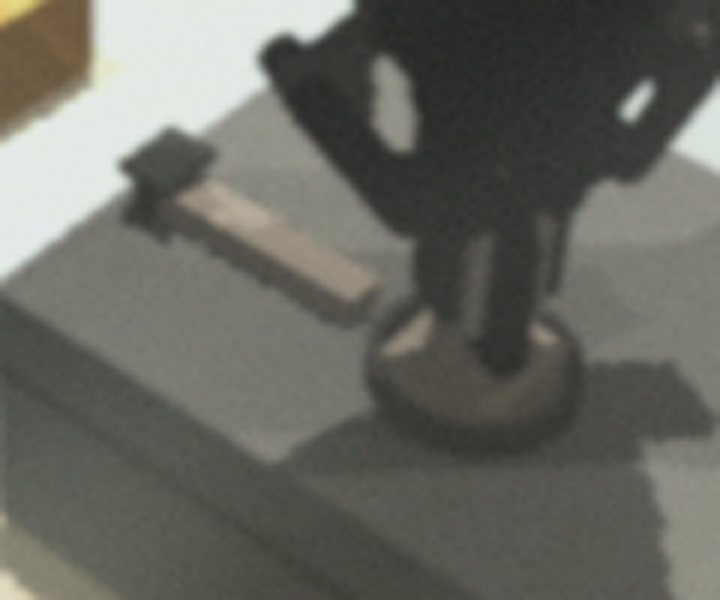

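drive_tool --motion '[{"gripper": 0.0, "x": 0, "y": 0, "z": 0, "wx": 0, "wy": 0, "wz": -0.1}, {"gripper": 0.0, "x": 0, "y": 0, "z": 0, "wx": 0, "wy": 0, "wz": -0.1}, {"gripper": 0.0, "x": 0, "y": 0, "z": 0, "wx": 0, "wy": 0, "wz": -0.1}, {"gripper": 0.0, "x": 0, "y": 0, "z": 0, "wx": 0, "wy": 0, "wz": -0.1}, {"gripper": 0.0, "x": 0, "y": 0, "z": 0, "wx": 0, "wy": 0, "wz": -0.1}, {"gripper": 0.0, "x": 0, "y": 0, "z": 0, "wx": 0, "wy": 0, "wz": -0.1}, {"gripper": 0.0, "x": 0, "y": 0, "z": 0, "wx": 0, "wy": 0, "wz": -0.1}, {"gripper": 0.0, "x": 0, "y": 0, "z": 0, "wx": 0, "wy": 0, "wz": -0.1}, {"gripper": 0.0, "x": 0, "y": 0, "z": 0, "wx": 0, "wy": 0, "wz": -0.1}, {"gripper": 0.0, "x": 0, "y": 0, "z": 0, "wx": 0, "wy": 0, "wz": -0.1}, {"gripper": 0.0, "x": 0, "y": 0, "z": 0, "wx": 0, "wy": 0, "wz": -0.1}, {"gripper": 0.0, "x": 0, "y": 0, "z": 0, "wx": 0, "wy": 0, "wz": 0}, {"gripper": 0.0, "x": 0, "y": 0, "z": 0, "wx": 0, "wy": 0, "wz": 0}, {"gripper": 0.0, "x": 0, "y": 0, "z": 0, "wx": 0, "wy": 0, "wz": 0}]'

```text
clock: 16.35
tool_pos: [0.4991, -0.1294, 0.1142]
tcp_rot: [0.993, 0.122, 0.0, -0.0]
contact_force: [-2.8, 0.9, 15.5]
opening: 0.103
```

```bash
python3 st.py;python3 -c "
from h import *
s=read_state();shot('wrist','w12');shot('top','t12')
p,d,E=load('top','t12'); cv2.imwrite('pics/t12z.png',cv2.resize(p[140:265,355:495],None,fx=5,fy=5,interpolation=2))
p,d,E=shot('side','s12'); c=project('side',[s['tool_pos']],E)[0].astype(int)
cv2.imwrite('pics/s12z.png',cv2.resize(p[c[1]-50:c[1]+50,c[0]-80:c[0]+40],None,fx=6,fy=6,interpolation=2))"
```

```text
16.35 [ 0.4991 -0.1294  0.1142] F [-2.8  0.9 15.5] T [0.31 1.02 0.07] yaw -75.97 tilt [0.0008 0.0007] open 0.103 j7 [-0.45  0.51  0.81  2.06 -0.53  0.78 -0.64] dq [ 0.002 -0.001 -0.002 -0.     0.     0.001 -0.001]
```

View pics/w12.png

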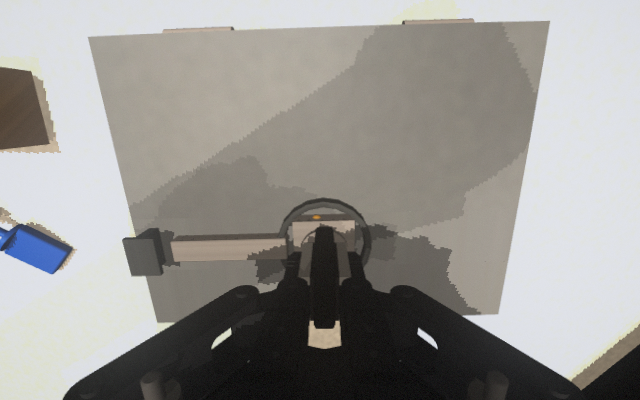

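View pics/s12z.png

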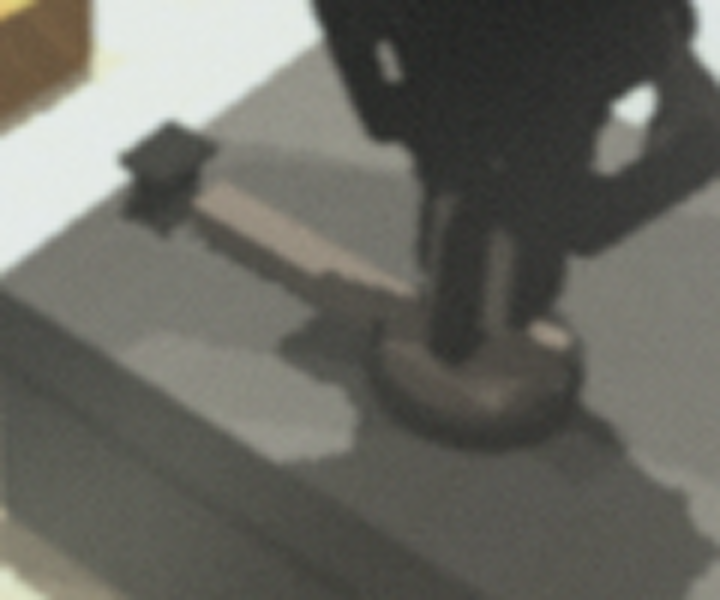

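View pics/t12z.png

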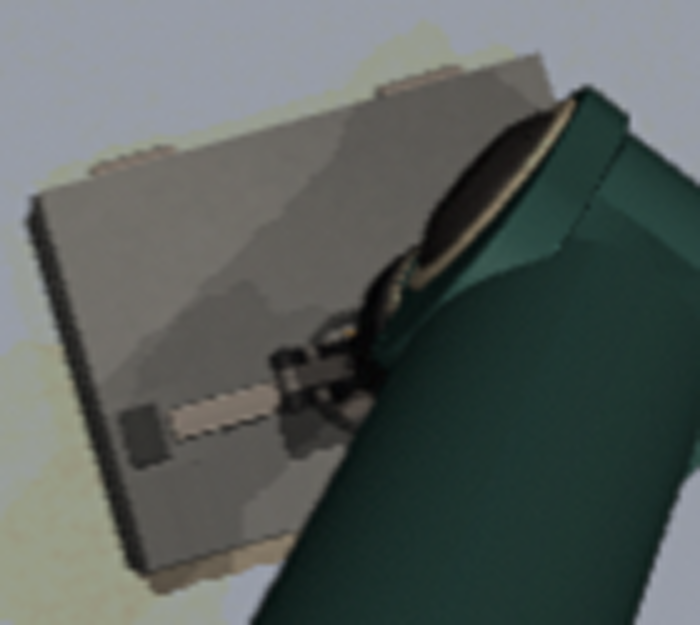

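drive_tool --motion '[{"gripper": 0.0, "x": 0, "y": 0, "z": 0, "wx": 0, "wy": 0, "wz": -0.05}, {"gripper": 0.0, "x": 0, "y": 0, "z": 0, "wx": 0, "wy": 0, "wz": -0.05}, {"gripper": 0.0, "x": 0, "y": 0, "z": 0, "wx": 0, "wy": 0, "wz": 0}, {"gripper": 0.0, "x": 0, "y": 0, "z": 0, "wx": 0, "wy": 0, "wz": 0}]'

```text
clock: 16.9
tool_pos: [0.4991, -0.1295, 0.1142]
tcp_rot: [0.997, 0.072, 0.0, -0.0]
contact_force: [-4.1, 1.3, 16.4]
opening: 0.112
```

```bash
python3 st.py;python3 -c "
from h import *
shot('wrist','w13')
c,s=np.cos(np.radians(15.65)),np.sin(np.radians(15.65))
for f in ('w4','w11','w12','w13'):
    p,d,E=load('wrist',f); W=cloud('wrist',d,E); q=W[...,:2]-[.4995,-.1286]
    lx=q[...,0]*c+q[...,1]*s; ly=-q[...,0]*s+q[...,1]*c; z=W[...,2]
    m=(abs(lx)<.006)&(ly>.015)&(ly<.13)
    h=[(round(a,3),round(float(np.median(z[m&(ly>a)&(ly<a+.002)]))*1000,1) if (m&(ly>a)&(ly<a+.002)).sum()>3 else None) for a in np.arange(.016,.11,.002)]
    print(f,[x[1] for x in h])
"
```

```text
16.9 [ 0.4991 -0.1295  0.1142] F [-4.1  1.3 16.4] T [0.24 0.97 0.17] yaw -81.7 tilt [0.0008 0.0006] open 0.112 j7 [-0.47  0.52  0.84  2.06 -0.55  0.79 -0.72] dq [ 0.002  0.001 -0.003 -0.001  0.    -0.001  0.001]
w4 [102.1, 94.9, 89.9, 89.8, 98.0, 99.0, 96.9, 90.0, 90.0, 90.0, 90.2, 90.1, 100.0, 100.4, 100.3, 100.5, 100.5, 100.3, 100.4, 100.6, 100.5, 100.5, 100.4, 100.6, 100.2, 100.7, 100.5, 100.4, 100.4, 100.4, 100.7, 100.5, 100.2, 100.6, 100.3, 100.3, 100.3, 100.5, 100.4, 100.5, 100.6, 106.7, 107.3, 107.2, 107.1, 107.3, 106.9]
w11 [157.5, 188.9, 195.6, 202.7, 209.6, 99.9, 95.6, 89.9, 90.0, 90.1, 100.3, 100.5, 100.4, 100.4, 100.3, 100.6, 100.4, 100.4, 100.7, 100.5, 100.6, 100.5, 100.3, 100.4, 100.3, 100.4, 100.4, 100.3, 100.5, 100.4, 100.4, 100.6, 100.4, 100.4, 100.4, 100.3, 100.4, 100.3, 100.5, 100.6, 100.5, 105.6, 107.0, 107.1, 107.2, 106.9, 107.2]
w12 [102.0, 89.9, 90.0, 100.4, 169.4, 170.2, 170.7, 170.7, 170.1, 175.0, 185.1, 188.8, 191.6, 190.5, 100.6, 100.6, 100.6, 100.5, 100.6, 100.6, 100.4, 100.5, 100.6, 100.5, 100.4, 100.4, 100.5, 100.5, 100.4, 100.6, 100.5, 100.5, 100.6, 100.5, 100.5, 100.4, 100.6, 100.4, 99.6, 90.9, 105.4, 105.8, 106.3, 93.8, 106.3, 107.2, 106.9]
w13 [102.0, 90.1, 95.3, 100.8, 168.9, 170.0, 171.0, 171.1, 172.9, 177.1, 184.0, 187.7, 190.5, 100.8, 100.6, 100.7, 100.5, 100.4, 100.4, 100.6, 100.5, 100.5, 100.4, 100.5, 100.5, 100.6, 100.6, 100.6, 100.5, 100.6, 100.5, 100.5, 100.7, 100.7, 100.6, 100.4, 100.7, 100.2, 90.0, 90.3, 105.6, 105.4, 106.0, 93.3, 106.5, 107.1, 107.0]
```

drive_tool --motion '[{"gripper": 0.0, "x": 0, "y": 0, "z": 0, "wx": 0, "wy": 0, "wz": -0.03}, {"gripper": 0.0, "x": 0, "y": 0, "z": 0, "wx": 0, "wy": 0, "wz": 0}, {"gripper": 0.0, "x": 0, "y": 0, "z": 0, "wx": 0, "wy": 0, "wz": 0}, {"gripper": 0.0, "x": 0, "y": 0, "z": 0, "wx": 0, "wy": 0, "wz": 0}]'

```text
clock: 17.35
tool_pos: [0.4991, -0.1295, 0.1142]
tcp_rot: [0.998, 0.058, 0.0, -0.0]
contact_force: [-4.3, 0.9, 15.7]
opening: 0.106
```

```bash
python3 st.py;python3 -c "
from h import *
shot('wrist','w14')
c,s=np.cos(np.radians(15.65)),np.sin(np.radians(15.65))
for f in ('w4','w9','w11','w12','w13','w14'):
    p,d,E=load('wrist',f); W=cloud('wrist',d,E); q=W[...,:2]-[.4995,-.1286]
    lx=q[...,0]*c+q[...,1]*s; ly=-q[...,0]*s+q[...,1]*c; z=W[...,2]
    m=(abs(lx)<.005)&(ly>.018)&(ly<.05)&(z>.0985)&(z<.103); y=np.sort(ly[m]); 
    m2=(abs(lx)<.006)&(ly>.08)&(ly<.105)&(z>.099)&(z<.102)
    m3=(abs(lx)<.006)&(ly>.02)&(ly<.11)&(z>.1000)&(z<.1015)
    print(f,y[:12].round(4),'outer',np.percentile(ly[m2],99.5).round(4) if m2.sum() else None)
"; python3 st.py
```

```text
17.35 [ 0.4991 -0.1295  0.1142] F [-4.3  0.9 15.7] T [0.26 0.96 0.18] yaw -83.4 tilt [0.0008 0.0006] open 0.106 j7 [-0.48  0.52  0.85  2.06 -0.55  0.79 -0.75] dq [-0.001  0.001 -0.    -0.001  0.001  0.001 -0.001]
w4 [0.018  0.0181 0.0181 0.0186 0.0186 0.0187 0.0187 0.0187 0.0188 0.0188
 0.0188 0.0188] outer 0.0982
w9 [0.018  0.0181 0.0183 0.0183 0.0183 0.0185 0.0185 0.0185 0.0186 0.0186
 0.0186 0.0186] outer 0.0986
w11 [0.018  0.018  0.0182 0.0182 0.0182 0.0183 0.0183 0.0184 0.0184 0.0184
 0.0184 0.0185] outer 0.0991
w12 [0.0221 0.0222 0.0222 0.0222 0.0222 0.0222 0.0223 0.0223 0.0223 0.0223
 0.0223 0.0224] outer 0.0924
w13 [0.0209 0.0209 0.021  0.021  0.0211 0.0211 0.0211 0.0212 0.0213 0.0213
 0.0213 0.0213] outer 0.0911
w14 [0.0204 0.0205 0.0206 0.0206 0.0206 0.0207 0.0207 0.0207 0.0207 0.0207
 0.0207 0.0208] outer 0.0908
17.4 [ 0.4991 -0.1295  0.1142] F [-3.8  0.9 15.1] T [0.29 1.   0.18] yaw -83.4 tilt [0.0008 0.0006] open 0.108 j7 [-0.48  0.52  0.85  2.06 -0.55  0.79 -0.75] dq [ 0.001  0.001 -0.001 -0.001  0.001 -0.001  0.   ]
```

```bash
python3 -c "
from station import close_job
print(close_job())"; python3 st.py
```

```text
the job is handed in; nothing more can be done
None
the job is handed in; nothing more can be done
```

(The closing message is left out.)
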